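# Dry-lay the cross medallion of a mosaic panel

### The arm

A 6-joint arm with a two-finger parallel gripper is mounted at the origin on the work surface. World frame = base frame: x ahead of the robot, y to its left, z up, the work surface at z = 0. Lengths are in m, angles in rad, forces in N, time in s.
With the tool pointing down it reaches from about 0.25 to 0.725 m from the base axis. Payload 4 kg.
Tool frame: the origin (TCP) lies between the finger pads; the fingertips stand 8 mm ahead of it and the grasp point (between the pads) lies 11 mm behind it; z points along the fingers, x is the direction in which the jaws open and shut, and the axes are right-handed (so a half turn about z gives the same grasp; the last joint's range is limited). The gripper opens to 85 mm and grips with 20 to 120 N. Pads are 22 mm wide; open, the fingers measure 114 mm over their backs; the gripper's body (76 mm by 85 mm) begins 54 mm behind the grasp point. The pads swing forward as they close: fully open they stand 13 mm farther back than shut.
Start: joints at [-1.159, 0.241, 0.005, 1.335, 0, 1.571], TCP at [0.2, -0.458, 0.239] pointing down, gripper open.
Joint ranges: [-2.72, 2.72], [-1.05, 1.87], [-1.09, 1.28], [-1.99, 2.15], [-1.42, 1.44], [-3.14, 3.14]. Speed limits (rad/s): [2.79, 2.79, 3.14, 3.14, 3.14, 3.14].

### API

Orientations are given as a unit quaternion [x, y, z, w].
In Python, from plant import telemetry, eyes, job_done, recognise, outline_of, spot_point gives the robot as it stands. The module is installed in compiled form; this text tells all that it offers.
- The arm moves only by the tool step_arm, never from a script. Its argument "steps" is one flat list of numbers, 7 for each row, row after row: the shift along the tool's x, y, z in m, then the turn, a rotation vector about the tool's x, y, z in units of 10 degrees (1.0 is 10 degrees), then the closure in counts, from 0 (fully open) to 255 (shut). A call has 1 to 8 rows; each row shifts and turns the commanded pose from where the row before left it, along the tool's axes as they then stand; what a row does not reach is not made up. A row lasts 1/8 s, in which the tool goes at most 62.5 mm and 10.7 degrees, less where a joint would pass 70% of its speed; a pose out of reach is approached as far as the arm can. A call with a gripper value outside its range is refused whole. The fingers move at their own pace and stop on an object; "force" is the grip in N (left out, the last holds). Time passes only in rows, so rows that do not move let the fingers close. It gives the time, the measured TCP pose, the force and the opening at its end, in the units of the state.
- telemetry.read_state(): the state, without advancing time (a new reading comes with each control period).
- eyes.read_camera(name): name is "scene" or "top" or "wrist"; returns the picture (420x560x3 uint8, blue, green, red); there is no depth.
- eyes.camera_params(name): a dict with "camera_matrix" (3x3 intrinsics, pixels), "k1" (the pictures are not rectified: a ray, as slopes to the right and down, at radius r is drawn at 1 + k1 r^2 times it, then the intrinsics apply), "R" (3x3) and "t" (3): a world point X has camera coordinates R X + t. Camera axes: x right, y down, z forward; pixel columns grow to the right and rows downward; lengths in m; the calibration is good to about 2 mm. A picture is of the moment at which its call begins: read the wrist's pose just before it. camera_params takes no time and is no camera call; for the wrist camera it gives the pose at the moment of the call.
- job_done(): hands the job in, once; it reports no verdict.
Trained networks look in the newest picture that a camera, given by its name, has taken for a name from the list of things; names that differ only in an ending like _2 or _b are one class to them, and where a whole thing is asked for, a point or a joint stands for the part that bears it (a point fixed in the world has none). Each returns a list of dicts, best first, with "confidence" (0 to 1); they miss things now and then, are a little off and sometimes report something else, mostly with a low value. They report only what shows in the picture. A call takes as long as a camera call. They do not tell look-alikes from the thing itself.
- recognise(camera, target): "point" ([column, row] in pixels, amid what is visible of it).
- outline_of(camera, target): "mask" (420x560 bool, what is visible of it) and "point" ([column, row] in pixels, amid what is visible of it).
- spot_point(camera, target): "point" ([column, row] in pixels: a listed point, or the origin of a listed thing).
The state is a dict: "t": time; "joints": joint angles; "joint_vel": joint speeds; "effort": joint torques, N m; "eef_pos": TCP position; "tcp_rot": TCP orientation; "contact_force": force on the tool from outside, world axes, zero at the start; "ft_torque": the same for the moment, N m; "gripper_width": opening from 0.0 (shut) to 1.0 (fully open).
Only numpy, scipy, OpenCV 4.12 (cv2) and the standard library are available. Lean on these libraries where they do the work, as an engineer would, in place of code of your own. Each camera call takes 0.05 s, during which the arm holds its last target.

### The job

Lay out the cross in the bare middle of the mosaic panel, working from the centre outwards: first set the black tile with the cream disc in the middle square, and only then lay the four coloured tiles round it, each in the marked square between the black tile and the border tile of its own colour. Each tile must lie flat on the bed, centred in its square and squared up with the panel, and be set down, not dropped, for the glaze chips.

Things in the scene. Friction and masses are not known exactly. Their poses are not given: they have to be found in the camera images.
- panel: Fixed square panel: wooden frame 271 mm across (bars 22 mm wide, top 30 mm above the bench), plywood bed (top 12 mm above the bench), inside the frame a border of small tiles 32 mm wide (top at 24 mm). Bare middle 162 mm square, pencilled into 3 x 3 squares of 54 mm. Origin: panel centre at bench height; x, y along its sides, z up; squares centred at x, y = -54, 0, 54 mm.
- key_red: The brick-red key tile, 28 x 28 x 12 mm, fixed in the middle of one side of the panel's border (which side differs from panel to panel), 97 mm from the panel's centre. Origin: centre of its underside, on the bed; axes parallel to the panel's sides.
- key_blue: The dark-blue key tile, 28 x 28 x 12 mm, fixed in the middle of one side of the panel's border (which side differs from panel to panel), 97 mm from the panel's centre. Origin: centre of its underside, on the bed; axes parallel to the panel's sides.
- key_green: The dark-green key tile, 28 x 28 x 12 mm, fixed in the middle of one side of the panel's border (which side differs from panel to panel), 97 mm from the panel's centre. Origin: centre of its underside, on the bed; axes parallel to the panel's sides.
- key_yellow: The ochre-yellow key tile, 28 x 28 x 12 mm, fixed in the middle of one side of the panel's border (which side differs from panel to panel), 97 mm from the panel's centre. Origin: centre of its underside, on the bed; axes parallel to the panel's sides.
- tile_red: Loose square tile, 44 x 44 x 14 mm, about 60 g, brick-red glaze, lying flat on the bench beside the panel. Origin: centre of its underside; x and y along its edges, z up. Any quarter turn is as good as another.
- tile_blue: Loose square tile, 44 x 44 x 14 mm, about 60 g, dark-blue glaze, lying flat on the bench beside the panel. Origin: centre of its underside; x and y along its edges, z up. Any quarter turn is as good as another.
- tile_green: Loose square tile, 44 x 44 x 14 mm, about 60 g, dark-green glaze, lying flat on the bench beside the panel. Origin: centre of its underside; x and y along its edges, z up. Any quarter turn is as good as another.
- tile_yellow: Loose square tile, 44 x 44 x 14 mm, about 60 g, ochre-yellow glaze, lying flat on the bench beside the panel. Origin: centre of its underside; x and y along its edges, z up. Any quarter turn is as good as another.
- tile_centre: Loose square tile, 44 x 44 x 14 mm, about 60 g, black with a flush cream disc 27 mm across in its top, lying flat on the bench beside the panel. Origin: centre of its underside; x and y along its edges, z up. Any quarter turn is as good as another.
Things that resemble listed ones, but are neither listed nor needed, are in the scene too. What is shaped like the tile_red but pink is not meant.

How it is judged:
By the outcome, as a careful person would: the job done as asked, in the order asked, and still so for the second after the job is handed in, with the robot touching nothing.
It also fails if it takes over 120 s, if anything falls off the work surface, if the arm or the gripper's body presses on something with over 40 N, if the wrist force passes 120 N, or if a joint passes its speed limit or range.

## Working session

There is one attempt and no reset: what is moved stays moved. The work goes in short steps, Python scripts to look and compute and a tool call to move; the robot and the scene stay as the last step left them, time stands still between calls to the robot, and variables do not carry over. Pictures are saved under pics/ and viewed, and the job is handed in when it is done.

Besides the shell and the picture viewer there is one more tool, called as name(argument=value, ...), one argument or row to a line, values as JSON. step_arm: Moves the arm, as the interface text tells. Its arguments: {"type":"object","properties":{"steps":{"type":"array","items":{"type":"number"}},"force":{"type":"number"}},"required":["steps"]}

```bash
mkdir -p pics; python3 - <<'E'
from plant import telemetry, eyes
import cv2, numpy as np
print(telemetry.read_state())
for n in ("scene","top","wrist"):
    im=eyes.read_camera(n); cv2.imwrite(f"pics/{n}0.png",im)
    p=eyes.camera_params(n); print(n,{k:np.round(np.array(v),4).tolist() for k,v in p.items()})
E
```

```text
{'t': 0.0, 'joints': array([-1.15898765e+00,  2.41374065e-01,  3.69945939e-03,  1.33524423e+00,
        3.41296933e-07,  1.57082089e+00]), 'joint_vel': array([-0.00125637,  0.0008891 , -0.00088   ,  0.00127154,  0.00049754,
       -0.00122258]), 'effort': array([-1.59419356e-03, -3.72320652e+01,  2.52406311e+01,  1.70013722e-02,
        4.36813423e-06, -3.19273397e-06]), 'eef_pos': array([ 0.19987561, -0.45760798,  0.23842296]), 'tcp_rot': array([ 8.36732742e-01, -5.47610438e-01, -8.87908444e-04, -5.81275827e-04]), 'contact_force': array([-0.00885337, -0.23041157, -0.73221141]), 'ft_torque': array([-0.00568853, -0.01454077, -0.04190231]), 'gripper_width': 1.0012779334192639}
scene {'camera_matrix': [[419.059, 0.0, 273.1941], [0.0, 419.059, 214.2094], [0.0, 0.0, 1.0]], 'k1': 0.0446, 'R': [[0.4117, 0.9113, -0.0079], [0.7363, -0.3377, -0.5864], [-0.5371, 0.2356, -0.81]], 't': [-0.2934, -0.3443, 1.3354]}
top {'camera_matrix': [[427.1856, 0.0, 285.1133], [0.0, 427.1856, 214.0241], [0.0, 0.0, 1.0]], 'k1': -0.0821, 'R': [[-0.0152, -0.9999, 0.0016], [-0.9801, 0.0146, -0.1978], [0.1977, -0.0046, -0.9802]], 't': [0.1107, 0.5195, 0.995]}
wrist {'camera_matrix': [[346.7577, 0.0, 284.4358], [0.0, 346.7577, 208.538], [0.0, 0.0, 1.0]], 'k1': 0.0112, 'R': [[0.4014, -0.9159, -0.0012], [-0.8747, -0.3837, 0.2961], [-0.2717, -0.1178, -0.9552]], 't': [-0.4982, -0.0393, 0.3793]}
```

View pics/scene0.png

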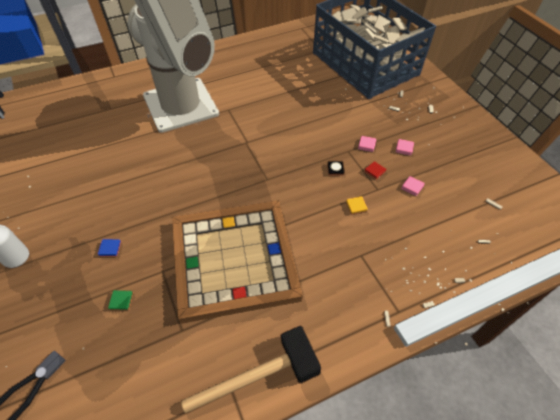

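View pics/top0.png

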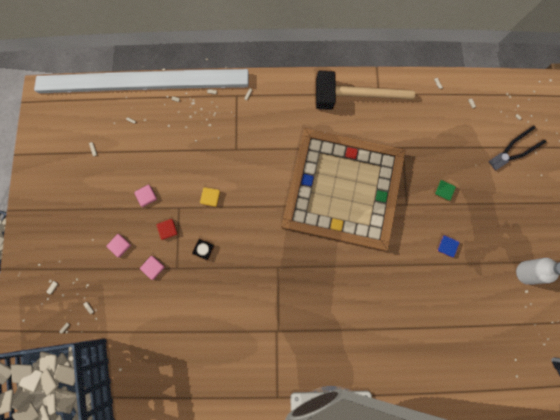

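View pics/wrist0.png

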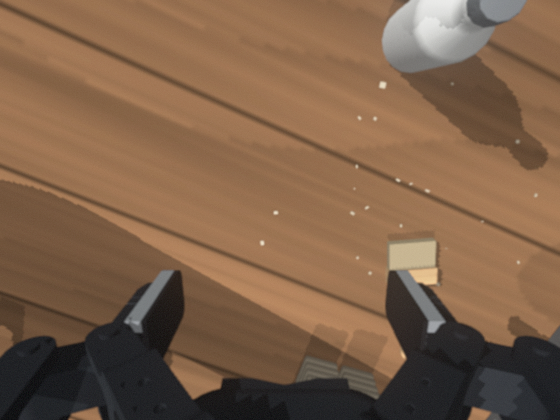

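```bash
cat > h.py <<'E'
from plant import telemetry, eyes, recognise, outline_of, spot_point
import cv2, numpy as np
from scipy.spatial.transform import Rotation as Rn
def undist(P,pts):
    pts=np.asarray(pts,float).reshape(-1,2);K=P["camera_matrix"]
    d=np.array([P["k1"],0,0,0],float)
    return cv2.undistortPoints(pts.reshape(-1,1,2),np.array(K,float),d,None,None,None).reshape(-1,2) if 0 else cv2.undistortPoints(pts.reshape(-1,1,2),np.array(K,float),d).reshape(-1,2)
def back(P,pts,z):
    n=undist(P,pts);R=np.array(P["R"]);t=np.array(P["t"])
    c=-R.T@t; D=np.c_[n,np.ones(len(n))]@R
    return (c+D*((z-c[2])/D[:,2])[:,None])[:,:2]
def proj(P,X):
    R=np.array(P["R"]);t=np.array(P["t"])
    X=np.asarray(X,float).reshape(-1,3)
    return cv2.projectPoints(X,cv2.Rodrigues(R)[0],t,np.array(P["camera_matrix"],float),np.array([P["k1"],0,0,0],float))[0].reshape(-1,2)
def rect(P,mask,z):
    cs,_=cv2.findContours(mask.astype(np.uint8),cv2.RETR_EXTERNAL,cv2.CHAIN_APPROX_NONE)
    c=max(cs,key=cv2.contourArea).reshape(-1,2)
    w=back(P,c,z)*1000
    (x,y),(a,b),th=cv2.minAreaRect(w.astype(np.float32))
    return x,y,a,b,(th+45)%90-45
E
python3 - <<'E'
from h import *
for cam in ("top","scene"):
    eyes.read_camera(cam);P=eyes.camera_params(cam)
    for n in ["tile_red","tile_blue","tile_green","tile_yellow","tile_centre"]:
        for o in outline_of(cam,n)[:3]:
            print(cam,n,np.round(o["confidence"],2),np.round(o["point"]),np.round(rect(P,o["mask"],.014),1))
    for n,z in [("panel",0),("key_red",.012),("key_blue",.012),("key_green",.012),("key_yellow",.012)]:
        for o in spot_point(cam,n)[:2]:
            print(cam,n,np.round(o["confidence"],2),np.round(o["point"],1),np.round(back(P,o["point"],z)*1000,1))
    for n in ["key_red","key_blue","key_green","key_yellow"]:
        for o in outline_of(cam,n)[:2]:
            print(cam,n,"outl",np.round(o["confidence"],2),np.round(rect(P,o["mask"],.024),1))
E
```

```text
top tile_red 0.8 [121. 243.] [454.9 526.5  47.2  47.7 -44. ]
top tile_red 0.75 [146. 196.] [582.3 463.7  50.2  47.1  28.7]
top tile_red 0.73 [153. 268.] [397.5 437.7  53.5  49.3 -39.6]
top tile_blue 0.78 [444. 247.] [ 439.4 -307.6   41.4   42.4  -28.1]
top tile_green 0.79 [443. 190.] [ 586.5 -314.    43.4   46.1  -26. ]
top tile_yellow 0.62 [211. 197.] [576.7 294.9  44.9  45.7 -10.5]
top tile_yellow 0.28 [446. 246.] [ 439.8 -308.3   47.2   48.3  -28. ]
top tile_centre 0.59 [203. 250.] [442.5 311.2  41.1  41.3 -25.6]
top panel 0.96 [342.9 190.9] [[590.8 -49. ]]
top key_red 0.63 [353.2 153.6] [[688.6 -78.9]]
top key_red 0.23 [444.3 245.3] [[ 442.1 -300.4]]
top key_blue 0.47 [307.  183.7] [[608.2  44.9]]
top key_green 0.55 [382.8 198.1] [[ 567.2 -149.7]]
top key_yellow 0.68 [337.2 226.9] [[493.9 -28.8]]
top key_red outl 0.43 [686.1 -71.2  26.2  27.5  -2.7]
top key_blue outl 0.55 [613.5  44.6  27.1  27.1 -12.5]
top key_green outl 0.67 [ 568.8 -141.2   28.3   29.2   -3.7]
top key_yellow outl 0.45 [496.8 -27.   25.2  25.7  -2.1]
scene tile_red 0.75 [374. 173.] [500.  402.   47.2  55.9  23.
[... 193 characters left out ...]
 -24.8]
scene tile_green 0.88 [117. 302.] [ 589.7 -315.3   46.    45.   -24.9]
scene tile_yellow 0.8 [359. 209.] [580.7 293.6  44.3  50.8  -9.3]
scene tile_centre 0.71 [336. 170.] [446.5 309.   41.5  52.6 -28.6]
scene panel 0.82 [235.7 261.5] [[599.5 -47.2]]
scene key_red 0.62 [240.7 290.9] [[681.3 -65.9]]
scene key_blue 0.62 [274.6 249.8] [[615.2  47.8]]
scene key_green 0.5 [189.6 264.8] [[ 569.4 -150.2]]
scene key_yellow 0.64 [227.1 221.5] [[489.9 -26.7]]
scene key_red outl 0.38 [ 596.7 -313.7   45.9   46.7  -25. ]
scene key_blue outl 0.7 [617.8  45.1  28.6  24.9 -24.6]
scene key_green outl 0.52 [ 572.7 -143.3   27.7   28.1  -17.3]
scene key_yellow outl 0.61 [501.1 -26.   22.3  24.6 -20.4]
```

```bash
cat >> h.py <<'E'
def Rdown(yaw):
    a=np.radians(yaw); x=np.array([np.cos(a),np.sin(a),0]); z=np.array([0,0,-1.]); return np.c_[x,np.cross(z,x),z]
def yawof(R): return np.degrees(np.arctan2(R[1,0],R[0,0]))
def pose(st=None):
    st=st or telemetry.read_state(); return np.array(st["eef_pos"]),Rn.from_quat(st["tcp_rot"]).as_matrix()
def plan(wps,grip,p=None,R=None,vmax=.055,show=True):
    """wps: list of (x,y,z[m],yaw[,vmax]); yaw made nearest of exact value given"""
    if p is None: p,R=pose()
    rows=[]
    for w in wps:
        tgt=np.array(w[:3]);Rt=Rdown(w[3]);v=w[4] if len(w)>4 else vmax
        ang=np.degrees(Rn.from_matrix(R.T@Rt).magnitude())
        n=max(int(np.ceil(np.linalg.norm(tgt-p)/v)),int(np.ceil(ang/9)),1)
        for i in range(n,0,-1):
            d=np.round(R.T@(tgt-p)/i,4 if i>1 or 1 else 4)
            r=np.round(np.degrees(Rn.from_matrix(R.T@Rt).as_rotvec())/i/10,2)
            p=p+R@d; R=R@Rn.from_rotvec(np.radians(r*10)).as_matrix()
            rows.append([*d,*r,grip])
    if show:
        for k in range(0,len(rows),8):
            print("CALL",", ".join(", ".join("%g"%(v+0) for v in r) for r in rows[k:k+8]))
    return p,R
E
python3 - <<'E'
from h import *
P=eyes.camera_params("wrist");R=np.array(P["R"]);c=-R.T@np.array(P["t"]);p,Rt=pose()
print("cam in tool",Rt.T@(c-p),"axes in tool",np.round(R@Rt,3))
# aim so that tile at camera centre-ish
plan([(.43,.30,.22,63)],0)
print(yawof(Rt))
E
```

```text
cam in tool [-0.00120782 -0.07544905 -0.13472204] axes in tool [[ 1.    -0.001 -0.   ]
 [ 0.001  0.955 -0.296]
 [ 0.001  0.296  0.955]]
CALL -0.0402, -0.0343, 0.0013, 0, 0, -0.86, 0, -0.0346, -0.0399, 0.0013, 0, 0, -0.86, 0, -0.0283, -0.0446, 0.0013, 0, 0, -0.86, 0, -0.0213, -0.0483, 0.0013, 0, 0, -0.86, 0, -0.0138, -0.051, 0.0013, 0, 0, -0.86, 0, -0.006, -0.0525, 0.0013, 0, 0, -0.86, 0, 0.0019, -0.0528, 0.0013, 0, 0, -0.86, 0, 0.0098, -0.0519, 0.0013, 0, 0, -0.87, 0
CALL 0.0175, -0.0498, 0.0013, 0, 0, -0.86, 0, 0.0248, -0.0466, 0.0013, 0, 0, -0.87, 0, 0.0315, -0.0424, 0.0013, 0, 0, -0.86, 0, 0.0375, -0.0372, 0.0013, 0, 0, -0.87, 0, 0.0427, -0.0311, 0.0012, 0, 0, -0.86, 0, 0.0469, -0.0243, 0.0013, 0, 0, -0.87, 0, 0.05, -0.0169, 0.0012, 0, 0, -0.86, 0
-66.4063829257362
```

```bash
sed -i 's/d=np.round.*/d=np.round(R.T@(tgt-p)\/i,3 if i>1 or v>.02 else 4)/; s/i\/10,2)/i\/10,1 if i>1 else 2)/' h.py
python3 - <<'E'
from h import *
plan([(.58,-.085,.28,-13.3)],0)
E
```

```text
CALL -0.019, -0.05, -0.004, 0, 0, -0.5, 0, -0.015, -0.051, -0.004, 0, 0, -0.5, 0, -0.01, -0.052, -0.004, 0, 0, -0.5, 0, -0.005, -0.053, -0.004, 0, 0, -0.5, 0, -0.001, -0.053, -0.004, 0, 0, -0.6, 0, 0.005, -0.053, -0.004, 0, 0, -0.5, 0, 0.009, -0.053, -0.004, 0, 0, -0.6, 0, 0.015, -0.051, -0.004, 0, 0, -0.5, 0
CALL 0.019, -0.05, -0.004, 0, 0, -0.6, 0, 0.024, -0.047, -0.005, 0, 0, -0.51, 0
```

step_arm(
  steps=[-0.019,-0.05,-0.004,0,0,-0.5,0,-0.015,-0.051,-0.004,0,0,-0.5,0,-0.01,-0.052,-0.004,0,0,-0.5,0,-0.005,-0.053,-0.004,0,0,-0.5,0,-0.001,-0.053,-0.004,0,0,-0.6,0,0.005,-0.053,-0.004,0,0,-0.5,0,0.009,-0.053,-0.004,0,0,-0.6,0,0.015,-0.051,-0.004,0,0,-0.5,0],
)

```text
t: 2.65
eef_pos: [0.5052, -0.1583, 0.2716]
tcp_rot: [0.978, -0.21, 0.0, 0.0]
contact_force: [0.7, -1.5, 0.6]
gripper_width: 0.996
```

step_arm(
  steps=[0.019,-0.05,-0.004,0,0,-0.6,0,0.024,-0.047,-0.005,0,0,-0.51,0,0,0,0,0,0,0,0,0,0,0,0,0,0,0],
)

```text
t: 3.15
eef_pos: [0.5792, -0.085, 0.2798]
tcp_rot: [0.993, -0.116, -0.001, 0.0]
contact_force: [-0.5, -0.5, 0.3]
gripper_width: 1.001
```

```bash
python3 - <<'E'
from h import *
P=eyes.camera_params("wrist");s=telemetry.read_state();print(s["t"],s["eef_pos"],s["joints"],yawof(pose(s)[1]))
im=eyes.read_camera("wrist");cv2.imwrite("pics/w1.png",im);np.save("w1.npy",{"P":P},allow_pickle=True)
for n,z in [("panel",0),("key_red",.012),("key_blue",.012),("key_green",.012),("key_yellow",.012)]:
    for o in spot_point("wrist",n)[:1]: print(n,np.round(o["confidence"],2),np.round(o["point"],1),np.round(back(P,o["point"],z)*1000,1))
E
```

```text
3.15 [ 0.57924633 -0.084978    0.27984317] [-1.45450401e-01  4.06005835e-01  3.41735447e-01  1.50774671e+00
 -4.25859855e-04  1.65753686e+00] -13.30356361964374
panel 0.76 [290.7 132.1] [[594.9 -46.1]]
key_red 0.58 [373.8 133.6] [[686.6 -68.4]]
key_blue 0.98 [292.7  41.7] [[617.8  45.4]]
key_green 0.78 [289.6 213.8] [[ 571.8 -140.1]]
key_yellow 0.64 [206.8 133.8] [[501.5 -25.1]]
```

View pics/w1.png

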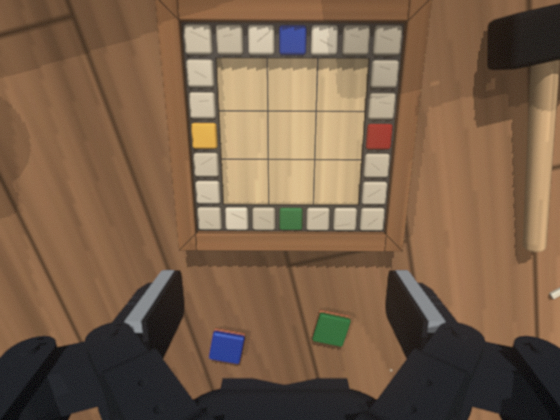

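```bash
cat >> h.py <<'E'
from scipy.optimize import least_squares
def panel2w(q,uv):
    a=np.radians(q[2]);c,s=np.cos(a),np.sin(a);uv=np.asarray(uv)/1000
    return np.c_[q[0]/1000+c*uv[:,0]-s*uv[:,1],q[1]/1000+s*uv[:,0]+c*uv[:,1]]
def fitpanel(im,P,q0,segs,z=.012,half=5,sub=7):
    g=cv2.cvtColor(im,cv2.COLOR_BGR2GRAY).astype(np.float32)
    q=np.array(q0,float)
    for it in range(3):
        pts=[];
        for ax,c,lo,hi in segs:
            for s in np.arange(lo,hi+.1,3):
                offs=np.arange(-half,half+.01,.25)
                uv=np.array([[c+o,s] if ax==0 else [s,c+o] for o in offs])
                px=proj(P,np.c_[panel2w(q,uv),np.full(len(uv),z)]).astype(np.float32)
                v=cv2.remap(g,px[None,:,0].copy(),px[None,:,1].copy(),cv2.INTER_LINEAR)[0]
                b=np.median(v); w=np.clip(b-v-4,0,None)
                if v.min()<b-8: pts.append((ax,c,s,(w*offs).sum()/w.sum()))
        pts=np.array(pts)
        # residual offset = meas; shift
        W=panel2w(q,[[c+o,s] if ax==0 else [s,c+o] for ax,c,s,o in pts])
        def f(x):
            a=np.radians(x[2]);d=W*1000-x[:2];u=np.cos(a)*d[:,0]+np.sin(a)*d[:,1];v=-np.sin(a)*d[:,0]+np.cos(a)*d[:,1]
            return np.where(pts[:,0]==0,u,v)-pts[:,1]
        r=least_squares(f,q,loss="soft_l1",f_scale=.5);q=r.x
    return q,len(pts),np.sqrt(np.mean(r.fun**2))
SEG=[(a,c,lo,hi) for a in (0,1) for c in (-27,27) for lo,hi in ((-76,-32),(-22,22),(32,76))]
E
python3 - <<'E'
from h import *
P=np.load("w1.npy",allow_pickle=True).item()["P"]
print(fitpanel(cv2.imread("pics/w1.png"),P,(594,-47,-13.3),SEG))
for n in("top","scene"): print(n,fitpanel(cv2.imread(f"pics/{n}0.png"),eyes.camera_params(n),(594,-47,-13.3),SEG,half=8))
plan([(.43,.30,.22,63)],0)
E
```

```text
(array([594.80416723, -48.74036725, -13.51825705]), 180, np.float64(0.11307827987344915))
top (array([593.99095127, -49.31188407, -13.50484875]), 180, np.float64(0.2656667548944268))
scene (array([593.0660385, -49.2633945, -13.5025764]), 180, np.float64(0.3270016900234402))
CALL -0.026, -0.038, 0.007, 0, 0, -0.8, 0, -0.021, -0.041, 0.007, 0, 0, -0.9, 0, -0.014, -0.044, 0.007, 0, 0, -0.8, 0, -0.008, -0.045, 0.007, 0, 0, -0.9, 0, 0, -0.046, 0.007, 0, 0, -0.8, 0, 0.006, -0.046, 0.006, 0, 0, -0.9, 0, 0.013, -0.044, 0.007, 0, 0, -0.8, 0, 0.019, -0.042, 0.006, 0, 0, -0.9, 0
CALL 0.026, -0.038, 0.007, 0, 0, -0.84, 0
```

step_arm(
  steps=[-0.026,-0.038,0.007,0,0,-0.8,0,-0.021,-0.041,0.007,0,0,-0.9,0,-0.014,-0.044,0.007,0,0,-0.8,0,-0.008,-0.045,0.007,0,0,-0.9,0,0,-0.046,0.007,0,0,-0.8,0,0.006,-0.046,0.006,0,0,-0.9,0,0.013,-0.044,0.007,0,0,-0.8,0,0.019,-0.042,0.006,0,0,-0.9,0],
)

```text
t: 4.45
eef_pos: [0.4452, 0.2589, 0.2265]
tcp_rot: [0.887, 0.461, 0.0, 0.0]
contact_force: [0.4, -0.3, 1.0]
gripper_width: 1.0
```

step_arm(
  steps=[0.026,-0.038,0.007,0,0,-0.84,0,0,0,0,0,0,0,0,0,0,0,0,0,0,0],
)

```text
t: 4.82
eef_pos: [0.4298, 0.3007, 0.2195]
tcp_rot: [0.852, 0.523, 0.0, 0.0]
contact_force: [0.4, 0.0, 0.5]
gripper_width: 1.001
```

```bash
cat >> h.py <<'E'
def look(tag,names,z=.014):
    P=eyes.camera_params("wrist");s=telemetry.read_state();p,R=pose(s);print("t",s["t"],np.round(p,4),round(yawof(R),2))
    im=eyes.read_camera("wrist");cv2.imwrite(f"pics/{tag}.png",im);np.save(f"{tag}.npy",{"P":P},allow_pickle=True)
    for n in names:
        for o in outline_of("wrist",n)[:3]:
            m=o["mask"];col=im[m].mean(0).round()
            print(n,round(o["confidence"],2),np.round(o["point"]),np.round(rect(P,m,z),1),"bgr",col)
    return im,P
E
python3 - <<'E'
from h import *
look("w2",["tile_centre","tile_red","tile_yellow"])
E
```

```text
t 4.825 [0.4298 0.3007 0.2195] 63.03
tile_centre 0.8 [299. 186.] [441.9 313.   43.5  45.9 -23.7] bgr [104. 115. 124.]
tile_red 0.89 [407.  82.] [397.8 439.   45.9  45.4 -42.1] bgr [183. 153. 234.]
tile_red 0.88 [489. 237.] [581.2 464.6  50.9  43.9  28.2] bgr [174. 145. 226.]
tile_red 0.72 [515.  93.] [453.9 526.7  49.3  45.2 -41.4] bgr [183. 154. 228.]
tile_yellow 0.69 [341. 297.] [575.  298.3  43.5  50.8 -11.5] bgr [ 81. 177. 222.]
```

View pics/w2.png

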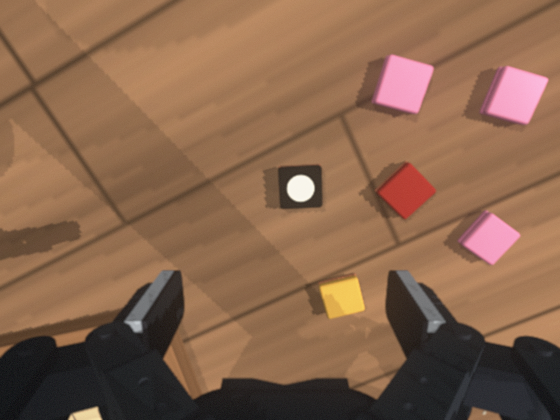

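```bash
cat >> h.py <<'E'
def colmask(im,name):
    h=cv2.cvtColor(im,cv2.COLOR_BGR2HSV);H,S,V=[h[...,i].astype(int) for i in range(3)]
    if name=="tile_red": m=((H<=4)|(H>=175))&(S>170)
    elif name=="tile_blue": m=(H>105)&(H<130)&(S>130)
    elif name=="tile_green": m=(H>50)&(H<85)&(S>120)
    elif name=="tile_yellow": m=(H>=17)&(H<=30)&(S>130)
    else: m=V<70
    return m
def fittile(im,P,name,xy0,yaw0,z0=0.0,view=None):
    """xy0 mm -> x,y,yaw by silhouette of box"""
    c0=proj(P,[[xy0[0]/1000,xy0[1]/1000,z0+.007]])[0]
    H,W=im.shape[:2];yy,xx=np.mgrid[:H,:W]
    hh=np.array([[sx*.022,sy*.022,z] for sx in(-1,1) for sy in(-1,1) for z in (z0,z0+.014)])
    def hull(q):
        a=np.radians(q[2]);c,s=np.cos(a),np.sin(a)
        X=np.c_[q[0]/1000+c*hh[:,0]-s*hh[:,1],q[1]/1000+s*hh[:,0]+c*hh[:,1],hh[:,2]]
        return cv2.convexHull(proj(P,X).astype(np.float32))
    rad=np.max(np.linalg.norm(hull((*xy0,yaw0)).reshape(-1,2)-c0,axis=1))+6
    m=(colmask(im,name)&(np.hypot(xx-c0[0],yy-c0[1])<rad)).astype(np.uint8)
    m=cv2.morphologyEx(m,cv2.MORPH_OPEN,np.ones((3,3)))
    cs,_=cv2.findContours(m,cv2.RETR_EXTERNAL,cv2.CHAIN_APPROX_NONE)
    c=cv2.convexHull(max(cs,key=cv2.contourArea)) if name=="tile_centre" and 0 else max(cs,key=cv2.contourArea)
    pts=c.reshape(-1,2).astype(float)
    def f(q):
        hl=hull(q);return np.array([cv2.pointPolygonTest(hl,(float(a),float(b)),True)-.5 for a,b in pts])
    best=None
    for dy in(0,):
        r=least_squares(f,(*xy0,yaw0),loss="soft_l1",f_scale=.7,diff_step=1e-3)
        if best is None or r.cost<best.cost: best=r
    if view:
        v=im.copy();cv2.polylines(v,[np.round(hull(best.x)).astype(int)],True,(255,255,0),1)
        x,y=c0.astype(int);x=max(x,60);y=max(y,60);cv2.imwrite(view,cv2.resize(v[y-60:y+60,x-60:x+60],None,fx=4,fy=4,interpolation=cv2.INTER_NEAREST))
    return np.round(best.x,2),len(pts),round(float(np.sqrt(np.mean(best.fun**2))),2)
E
python3 - <<'E'
from h import *
G={"tile_centre":(442,312,-25),"tile_yellow":(576,297,-10),"tile_red":(500,402,20),"tile_blue":(441,-308,-27),"tile_green":(588,-315,-26)}
P=np.load("w2.npy",allow_pickle=True).item()["P"];im=cv2.imread("pics/w2.png")
for n in("tile_centre","tile_yellow","tile_red"): print("wrist",n,fittile(im,P,n,G[n][:2],G[n][2],view=f"pics/f_{n}.png"))
P=np.load("w1.npy",allow_pickle=True).item()["P"];im=cv2.imread("pics/w1.png")
for n in("tile_blue","tile_green"): print("wrist",n,fittile(im,P,n,G[n][:2],G[n][2],view=f"pics/f_{n}.png"))
for cam in("top","scene"):
  P=eyes.camera_params(cam);im=cv2.imread(f"pics/{cam}0.png")
  for n in G: print(cam,n,fittile(im,P,n,G[n][:2],G[n][2]))
v=np.hstack([cv2.resize(cv2.imread(f"pics/f_{n}.png"),(260,260)) for n in("tile_centre","tile_yellow","tile_red")]);cv2.imwrite("pics/fits1.png",v)
E
```

```text
wrist tile_centre (array([444.34, 311.35, -27.05]), 156, 1.89)
wrist tile_yellow (array([582.59, 297.09, -11.12]), 137, 1.63)
wrist tile_red (array([499.56, 407.51,  19.24]), 130, 2.41)
wrist tile_blue (array([ 442.24, -310.57,  -24.3 ]), 106, 2.47)
wrist tile_green (array([ 609.21, -319.84,  -29.2 ]), 27, 1.39)
top tile_centre (array([445.17, 314.36, -26.71]), 40, 1.44)
top tile_yellow (array([579.48, 297.43, -10.79]), 64, 0.36)
top tile_red (array([496.03, 406.4 ,  24.54]), 57, 1.08)
top tile_blue (array([ 440.9 , -311.53,  -13.64]), 53, 1.35)
top tile_green (array([ 588.22, -317.56,  -54.64]), 49, 1.62)
scene tile_centre (array([433.6 , 317.72, -30.6 ]), 38, 1.21)
scene tile_yellow (array([575.07, 299.29, -12.44]), 58, 0.48)
scene tile_red (array([491.39, 408.71,  44.1 ]), 41, 1.42)
scene tile_blue (array([ 436.55, -309.84,  -32.13]), 59, 1.8)
scene tile_green (array([ 585.66, -314.84,  -30.9 ]), 67, 1.83)
```

View pics/fits1.png

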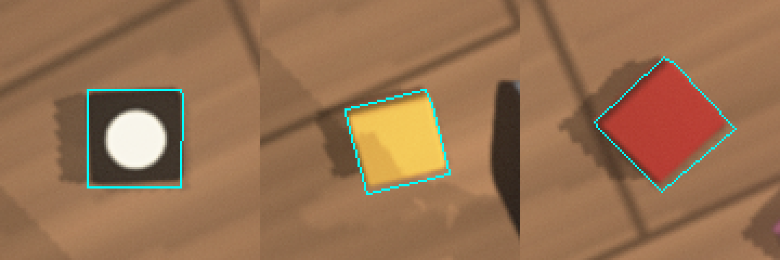

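```bash
sed -i 's/for z in (z0,z0+.014)\]/for z in (z0+.014,)]/; s/c=cv2.convexHull(max(cs,key=cv2.contourArea)) if .*/c=max(cs,key=cv2.contourArea)/' h.py
python3 - <<'E'
from h import *
G={"tile_centre":(442,312,-27),"tile_yellow":(578,297,-11),"tile_red":(500,402,22),"tile_blue":(441,-309,-27),"tile_green":(590,-316,-26)}
P=np.load("w2.npy",allow_pickle=True).item()["P"];im=cv2.imread("pics/w2.png")
h=cv2.cvtColor(im,cv2.COLOR_BGR2HSV)
for n in("tile_centre","tile_yellow","tile_red"):
  c=proj(P,[[G[n][0]/1e3,G[n][1]/1e3,.014]])[0].astype(int)+[14,0]; print(h[c[1],c[0]])
  print("wrist",n,fittile(im,P,n,G[n][:2],G[n][2],view=f"pics/f_{n}.png"))
P=np.load("w1.npy",allow_pickle=True).item()["P"];im=cv2.imread("pics/w1.png")
h=cv2.cvtColor(im,cv2.COLOR_BGR2HSV)
print(h[345,227],h[330,330],h[357,227],h[347,345])
for n in("tile_blue","tile_green"): print("wrist",n,fittile(im,P,n,G[n][:2],G[n][2],view=f"pics/f_{n}.png"))
for cam in("top","scene"):
  P=eyes.camera_params(cam);im=cv2.imread(f"pics/{cam}0.png")
  for n in G: print(cam,n,fittile(im,P,n,G[n][:2],G[n][2]))
v=np.hstack([cv2.resize(cv2.imread(f"pics/f_{n}.png"),(260,260)) for n in("tile_centre","tile_yellow","tile_red")]);cv2.imwrite("pics/fits2.png",v)
E
```

```text
[ 23  23 242]
wrist tile_centre (array([442.81, 312.27, -24.47]), 156, 1.16)
[ 22 162 244]
wrist tile_yellow (array([577.26, 298.13, -11.36]), 137, 0.8)
[  2 185 182]
wrist tile_red (array([495.08, 406.  ,  19.09]), 130, 0.79)
[114 172 144] [ 61 123 108] [114 173 143] [ 13 118 140]
wrist tile_blue (array([ 443.45, -308.23,  -24.68]), 106, 0.72)
wrist tile_green (array([ 607.29, -321.8 ,  -40.96]), 27, 1.22)
top tile_centre (array([443.38, 312.09, -23.91]), 40, 1.41)
top tile_yellow (array([577.82, 296.28, -10.9 ]), 64, 0.77)
top tile_red (array([494.72, 404.32,  20.68]), 57, 0.57)
top tile_blue (array([ 439.9 , -309.79,  -25.25]), 53, 0.6)
top tile_green (array([ 586.55, -314.33,  -27.33]), 49, 0.87)
scene tile_centre (array([443.98, 309.86, -26.61]), 38, 1.18)
scene tile_yellow (array([579.04, 295.85, -12.39]), 58, 0.9)
scene tile_red (array([497.09, 403.23,  21.21]), 41, 0.39)
scene tile_blue (array([ 442.55, -311.2 ,  -24.14]), 59, 0.4)
scene tile_green (array([ 589.69, -315.91,  -26.43]), 67, 0.59)
```

View pics/fits2.png

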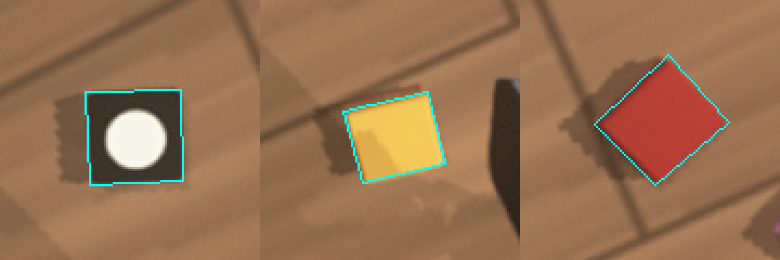

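```bash
python3 - <<'E'
from h import *
plan([(.4432,.3118,.06,63.5),(.4432,.3118,.05,63.5)],0)
E
```

```text
CALL 0.005, 0.002, 0.053, 0, 0, 0, 0, 0.006, 0.002, 0.053, 0, 0, 0, 0, 0.005, 0.002, 0.054, 0, 0, -0.05, 0, 0, 0, 0.01, 0, 0, 0, 0
```

step_arm(
  steps=[0.005,0.002,0.053,0,0,0,0,0.006,0.002,0.053,0,0,0,0,0.005,0.002,0.054,0,0,-0.05,0,0,0,0.01,0,0,0,0,0,0,0,0,0,0,80,0,0,0,0,0,0,80],
)

```text
t: 5.78
eef_pos: [0.4441, 0.3138, 0.0519]
tcp_rot: [0.85, 0.527, 0.002, -0.0]
contact_force: [0.3, 0.5, 0.8]
gripper_width: 0.686
```

```bash
python3 - <<'E'
from h import *
im,P=look("w3",["tile_centre"])
print(telemetry.read_state()["gripper_width"])
print(fittile(im,P,"tile_centre",(443.2,311.8),-26.5,view="pics/f3.png"))
E
```

```text
t 5.775 [0.4441 0.3138 0.0519] 63.56
tile_centre 0.73 [279. 242.] [441.5 313.3  44.2  46.9 -24.6] bgr [111. 121. 130.]
0.6892961048461275
(array([444.37, 315.59, -27.04]), 208, 4.63)
```

View pics/w3.png

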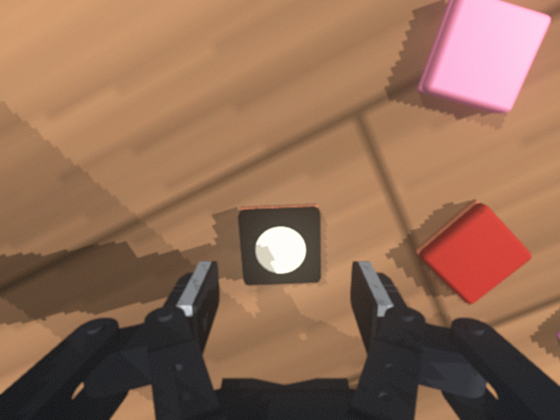

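```bash
python3 - <<'E'
from h import *
im=cv2.imread("pics/w3.png");P=np.load("w3.npy",allow_pickle=True).item()["P"]
m=np.zeros(im.shape[:2],np.uint8)
h=cv2.cvtColor(im,cv2.COLOR_BGR2HSV);m[215:280,245:318]=((h[...,2]>120)&(h[...,1]<110))[215:280,245:318]
cs,_=cv2.findContours(m,0,cv2.CHAIN_APPROX_NONE);c=max(cs,key=cv2.contourArea)
w=back(P,c.reshape(-1,2),.014)*1000;print(cv2.minEnclosingCircle(w.astype(np.float32)),cv2.fitEllipse(w.astype(np.float32)))
print(back(P,[[239,208],[320,205],[322,283],[244,285]],.014)*1000)
p,R=pose();print(p,yawof(R))
E
```

```text
((443.8940734863281, 312.2719421386719), 14.140396118164062) ((443.88092041015625, 312.40020751953125), (27.47648811340332, 27.863401412963867), 96.78028869628906)
[[413.00827586 303.74327554]
 [430.29489575 342.18069048]
 [472.16287888 324.217915  ]
 [453.85082422 284.66415696]]
[0.44380039 0.31380156 0.05171511] 63.57942268812633
```

```bash
python3 - <<'E'
from h import *
plan([(.4438,.3124,.02,65),(.4438,.3124,.010,65,.005)],80)
E
```

```text
CALL -0.001, 0.001, 0.032, 0.01, -0.02, -0.14, 80, 0, 0, 0.005, 0, 0, 0, 80, -0.0004, -0.0005, 0.0047, 0, 0, 0, 80
```

step_arm(
  steps=[-0.001,0.001,0.016,0,0,-0.07,80,0,0,0.016,0,0,-0.07,80,0,0,0.005,0,0,0,80,0,0,0.005,0,0,0,80,0,0,0,0,0,0,80],
)

```text
t: 6.5
eef_pos: [0.4425, 0.3114, 0.0068]
tcp_rot: [0.843, 0.537, -0.0, 0.0]
contact_force: [0.8, 0.3, -0.8]
gripper_width: 0.687
```

```bash
python3 - <<'E'
from h import *
s=telemetry.read_state();print(s["eef_pos"],s["contact_force"]);im,P=look("w4",[])
E
```

```text
[0.44251625 0.31138572 0.00680642] [ 0.80847362  0.28220386 -0.81417044]
t 6.5 [0.4425 0.3114 0.0068] 64.99
```

View pics/w4.png

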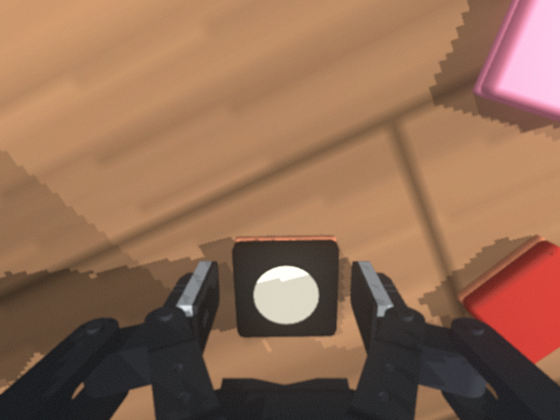

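step_arm(
  steps=[0,0,0,0,0,0,140,0,0,0,0,0,0,140,0,0,0,0,0,0,140,0,0,0,0,0,0,140],
  force=30,
)

```text
t: 7.05
eef_pos: [0.4432, 0.3119, 0.0079]
tcp_rot: [0.843, 0.537, 0.001, -0.0]
contact_force: [0.3, 0.7, 3.7]
gripper_width: 0.508
```

step_arm(
  steps=[0,0,-0.01,0,0,0,140,0,0,-0.02,0,0,0,140,0,0,0,0,0,0,140],
)

```text
t: 7.42
eef_pos: [0.4438, 0.3123, 0.0388]
tcp_rot: [0.843, 0.537, 0.002, -0.0]
contact_force: [0.1, 0.0, -1.6]
gripper_width: 0.507
```

```bash
python3 - <<'E'
from h import *
s=telemetry.read_state();print(s["eef_pos"],s["contact_force"],s["gripper_width"]);im,P=look("w5",[])
E
```

```text
[0.44378834 0.3122793  0.03879236] [ 0.08125259  0.01167693 -1.6064132 ] 0.506652528756803
t 7.425 [0.4438 0.3123 0.0388] 64.99
```

View pics/w5.png

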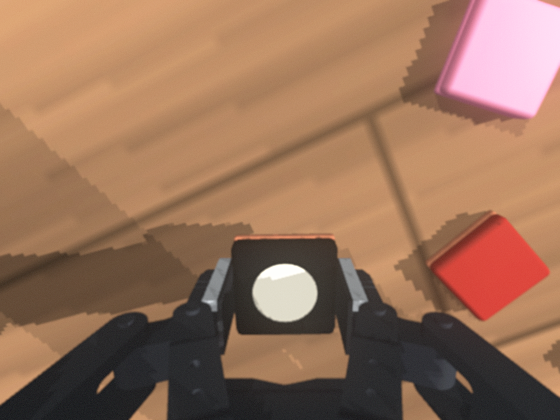

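```bash
python3 - <<'E'
from h import *
im=cv2.imread("pics/w5.png");P=np.load("w5.npy",allow_pickle=True).item()["P"];p,R=pose()
m=np.zeros(im.shape[:2],np.uint8)
h=cv2.cvtColor(im,cv2.COLOR_BGR2HSV);m[255:325,245:330]=((h[...,2]>120)&(h[...,1]<110))[255:325,245:330]
cs,_=cv2.findContours(m,0,cv2.CHAIN_APPROX_NONE);c=max(cs,key=cv2.contourArea)
for zt in(.005,.007):
  w=back(P,c.reshape(-1,2),p[2]+zt);(x,y),ax,_=cv2.fitEllipse(w.astype(np.float32)*1000);d=R.T@np.array([x/1000-p[0],y/1000-p[1],0])
  e=back(P,[[233,240],[335,238],[335,332],[238,333]],p[2]+zt)
  print("disc off tool mm",d[:2]*1000,ax,"corners",np.round((np.c_[e,np.zeros(4)]-[p[0],p[1],0])@R[:,:2]*1000,1).tolist())
# place yaw options 76.5
q=(594.2,-49.0)
plan([(.45,.30,.14,76.49),(q[0]/1e3,q[1]/1e3,.14,76.49),(q[0]/1e3,q[1]/1e3,.06,76.49)],140)
E
```

```text
disc off tool mm [1.39068315 2.05218762] (27.52224349975586, 27.963054656982422) corners [[-19.5, -22.3], [21.8, -23.2], [23.8, 21.6], [-19.2, 22.1]]
disc off tool mm [1.38394182 0.84929091] (27.10054588317871, 27.53461456298828) corners [[-19.2, -23.2], [21.5, -24.0], [23.5, 20.1], [-18.9, 20.6]]
CALL -0.004, 0.006, -0.051, 0, 0, -0.6, 140, -0.004, 0.005, -0.051, 0.01, -0.01, -0.55, 140, -0.044, 0.032, 0, 0, 0, 0, 140, -0.044, 0.032, 0, 0, 0, 0, 140, -0.044, 0.032, 0, 0, 0, 0, 140, -0.043, 0.031, 0, 0, 0, 0, 140, -0.044, 0.032, 0, 0, 0, 0, 140, -0.043, 0.031, 0, 0, 0, 0, 140
CALL -0.044, 0.032, 0, 0, 0, 0, 140, 0, 0, 0.04, 0, 0, 0, 140, 0, 0, 0.04, 0, 0, 0, 140
```

step_arm(
  steps=[-0.004,0.006,-0.05,0,0,-0.6,140,-0.004,0.005,-0.05,0,0,-0.55,140,-0.044,0.032,0,0,0,0,140,-0.044,0.032,0,0,0,0,140,-0.044,0.032,0,0,0,0,140,-0.043,0.031,0,0,0,0,140,-0.044,0.032,0,0,0,0,140,-0.043,0.031,0,0,0,0,140],
)

```text
t: 8.48
eef_pos: [0.5733, -0.0009, 0.1362]
tcp_rot: [0.785, 0.619, -0.001, -0.001]
contact_force: [-0.2, -0.1, -0.9]
gripper_width: 0.505
```

step_arm(
  steps=[-0.044,0.03,0,0,0,0,140,0,0,0.04,0,0,0,140,0,0,0.04,0,0,0,140,0,0,0,0,0,0,140],
)

```text
t: 8.98
eef_pos: [0.5882, -0.0489, 0.0528]
tcp_rot: [0.785, 0.619, -0.004, -0.004]
contact_force: [-0.9, -0.2, -0.2]
gripper_width: 0.506
```

```bash
python3 - <<'E'
from h import *
s=telemetry.read_state();print(s["t"],s["eef_pos"],s["gripper_width"],yawof(pose()[1]))
plan([(.592,-.0487,.035,76.49),(.592,-.0487,.025,76.49,.005)],140)
E
```

```text
8.975 [ 0.58818699 -0.04888984  0.05275965] 0.5064167410064617 76.46557894467405
CALL 0.001, 0.004, 0.018, -0.06, 0.01, 0, 140, 0, 0, 0.005, 0, 0, 0, 140, 0.0001, -0.0002, 0.0047, 0, 0, 0, 140
```

step_arm(
  steps=[0,0,0,0,0,0,140,0,0,0,0,0,0,140],
)

```text
t: 9.22
eef_pos: [0.5939, -0.0488, 0.0594]
tcp_rot: [0.785, 0.619, 0.001, 0.001]
contact_force: [0.5, -0.4, 0.1]
gripper_width: 0.504
```

```bash
python3 - <<'E'
from h import *
s=telemetry.read_state();print(s["t"],s["eef_pos"],s["tcp_rot"],yawof(pose()[1]))
plan([(.592,-.0487,.035,76.49,.01),(.592,-.0487,.027,76.49,.005)],140)
E
```

```text
9.225 [ 0.59394474 -0.04877105  0.05936471] [0.78518815 0.61925448 0.00137329 0.00125312] 76.52364579541498
CALL 0, -0.001, 0.008, 0, 0, 0, 140, 0, 0, 0.008, 0, 0, 0, 140, -0.0004, -0.001, 0.0084, 0.02, 0, 0, 140, 0, 0, 0.004, 0, 0, 0, 140, 0, 0, 0.004, 0, 0, 0, 140
```

step_arm(
  steps=[0,0,0.008,0,0,0,140,0,0,0.008,0,0,0,140,0,0,0.008,0,0,0,140,0,0,0.004,0,0,0,140,0,0,0.003,0,0,0,140,0,0,0,0,0,0,140,0,0,0,0,0,0,140],
)

```text
t: 10.1
eef_pos: [0.5926, -0.049, 0.0265]
tcp_rot: [0.785, 0.619, 0.0, 0.0]
contact_force: [0.1, -0.6, 0.1]
gripper_width: 0.507
```

```bash
python3 - <<'E'
from h import *
s=telemetry.read_state();print(s["t"],s["eef_pos"],s["tcp_rot"],yawof(pose()[1]),s["contact_force"])
im,P=look("w6",[])
print(fitpanel(im,P,(594.8,-48.7,-13.5),[(0,-27,32,76),(0,27,32,76),(1,27,32,76),(1,27,-76,-32),(1,-27,32,76)]))
E
```

```text
10.1 [ 0.59257155 -0.04897255  0.02648608] [7.85364851e-01 6.19033127e-01 1.52861401e-04 1.27788366e-04] 76.49112786238345 [ 0.12085102 -0.59319658  0.09454158]
t 10.1 [ 0.5926 -0.049   0.0265] 76.49
(array([594.91432262, -48.36365681, -13.49270005]), 52, np.float64(1.314811264655879))
```

View pics/w6.png

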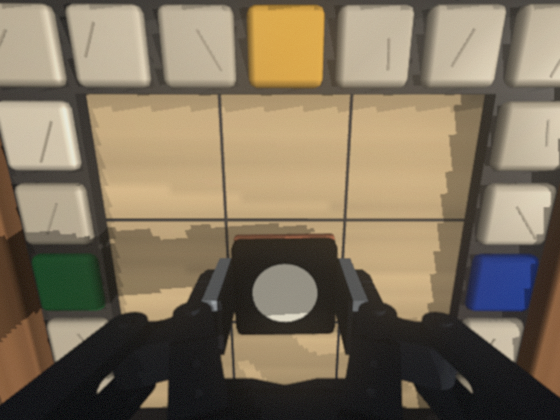

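```bash
python3 - <<'E'
from h import *
im=cv2.imread("pics/w6.png");P=np.load("w6.npy",allow_pickle=True).item()["P"];p,R=pose()
q,n,r=fitpanel(im,P,(594.8,-48.7,-13.5),[(0,-27,-76,-32),(0,-27,-22,22),(0,-27,32,76),(1,27,-76,-32),(1,-27,-76,-32)]);print(q,n,r)
m=np.zeros(im.shape[:2],np.uint8)
h=cv2.cvtColor(im,cv2.COLOR_BGR2HSV);m[255:325,245:330]=((h[...,2]>110)&(h[...,1]<110))[255:325,245:330]
cs,_=cv2.findContours(m,0,cv2.CHAIN_APPROX_NONE);c=max(cs,key=cv2.contourArea)
w=back(P,c.reshape(-1,2),p[2]+.0055);(x,y),ax,_=cv2.fitEllipse(w.astype(np.float32)*1000);print(x,y,ax)
E
```

```text
[595.80467821 -47.84289852 -12.70529593] 75 0.6078698490365976
593.9513549804688 -48.315452575683594 (26.683921813964844, 27.139596939086914)
```

step_arm(
  steps=[0,0,0.002,0,0,0,140,0,0,0.001,0,0,0,140,0,0,0.001,0,0,0,140,0,0,0,0,0,0,140],
)

```text
t: 10.65
eef_pos: [0.5923, -0.0489, 0.0222]
tcp_rot: [0.785, 0.619, -0.0, -0.0]
contact_force: [0.9, 0.2, -0.8]
gripper_width: 0.505
```

step_arm(
  steps=[0,0,0.001,0,0,0,140,0,0,0.001,0,0,0,140,0,0,0,0,0,0,140],
)

```text
t: 11.02
eef_pos: [0.5923, -0.0489, 0.0202]
tcp_rot: [0.785, 0.619, -0.0, -0.0]
contact_force: [-0.3, -0.4, 0.2]
gripper_width: 0.509
```

step_arm(
  steps=[0,0,0.001,0,0,0,140,0,0,0,0,0,0,140],
)

```text
t: 11.28
eef_pos: [0.5925, -0.0489, 0.0199]
tcp_rot: [0.785, 0.619, 0.0, 0.0]
contact_force: [-2.7, 0.0, 4.3]
gripper_width: 0.505
```

```bash
python3 - <<'E'
from h import *
s=telemetry.read_state();print(s["eef_pos"],s["contact_force"])
E
```

```text
[ 0.59246651 -0.04893982  0.01992181] [-2.74390679  0.03226423  4.29721071]
```

step_arm(
  steps=[0,0,0,0,0,0,120,0,0,0,0,0,0,80,0,0,0,0,0,0,80,0,0,-0.01,0,0,0,80,0,0,-0.03,0,0,0,80,0,0.02,-0.05,0,0,0,80,0,0.02,-0.05,0,0,0,80,0,0.02,-0.05,0,0,0,80],
)

```text
t: 12.28
eef_pos: [0.6512, -0.063, 0.212]
tcp_rot: [0.785, 0.619, 0.0, 0.0]
contact_force: [0.4, -0.5, 0.6]
gripper_width: 0.686
```

step_arm(
  steps=[0,0,-0.03,0,0,0,80,0,0,0,0,0,0,80,0,0,0,0,0,0,80,0,0,0,0,0,0,80],
)

```text
t: 12.78
eef_pos: [0.6496, -0.0628, 0.2374]
tcp_rot: [0.785, 0.619, -0.001, -0.001]
contact_force: [-0.2, 0.7, -0.1]
gripper_width: 0.689
```

```bash
cat >> h.py <<'E'
def fitcentre(im,P,xy0,z=.026):
    c0=proj(P,[[xy0[0]/1000,xy0[1]/1000,z]])[0].astype(int)
    return c0
def inpanel(q,xy,yaw=None):
    a=np.radians(q[2]);d=np.array(xy)-q[:2];return np.round([np.cos(a)*d[0]+np.sin(a)*d[1],-np.sin(a)*d[0]+np.cos(a)*d[1]],2)
E
python3 - <<'E'
from h import *
im,P=look("w7",["tile_centre"],z=.026)
q,n,r=fitpanel(im,P,(594.8,-48.7,-13.5),[s for s in SEG if not(s[2]==-22)]);print(q,n,r)
print(fittile(im,P,"tile_centre",(594,-49),-13.5,z0=.012,view="pics/f7.png"))
c=proj(P,[[.594,-.049,.026]])[0].astype(int);h=cv2.cvtColor(im,cv2.COLOR_BGR2HSV);m=np.zeros(im.shape[:2],np.uint8);sl=(slice(c[1]-15,c[1]+16),slice(c[0]-15,c[0]+16))
m[sl]=(h[...,2][sl]>110)
cs,_=cv2.findContours(m,0,cv2.CHAIN_APPROX_NONE);w=back(P,max(cs,key=cv2.contourArea).reshape(-1,2),.026)*1000
e=cv2.fitEllipse(w.astype(np.float32));print(e,inpanel(q,e[0]))
E
```

```text
t 12.775 [ 0.6496 -0.0628  0.2374] 76.5
tile_centre 0.91 [282. 122.] [593.3 -47.9  44.5  43.2 -13.4] bgr [111. 126. 134.]
[594.94879175 -48.53139159 -13.50899327] 120 0.16931393050401525Traceback (most recent call last):
  File "<stdin>", line 4, in <module>
  File "h.py", line 99, in fittile
    c=max(cs,key=cv2.contourArea)
ValueError: max() iterable argument is empty
```

View pics/w7.png

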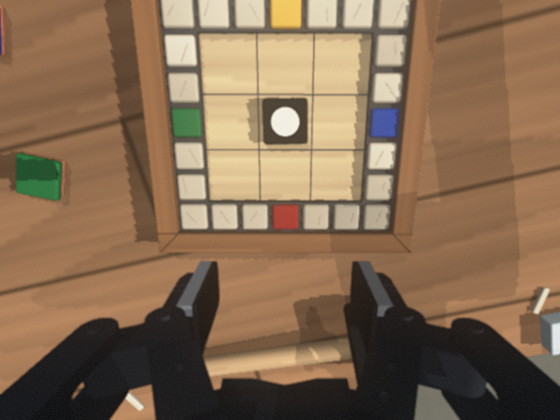

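```bash
sed -i 's/else: m=V<70/else: m=(V<95)/' h.py; python3 - <<'E'
from h import *
im=cv2.imread("pics/w7.png");P=np.load("w7.npy",allow_pickle=True).item()["P"]
q=np.array([594.95,-48.53,-13.51])
h=cv2.cvtColor(im,cv2.COLOR_BGR2HSV);print(h[138,285],h[105,285])
c=proj(P,[[.594,-.049,.026]])[0].astype(int);print(c)
t=fittile(im,P,"tile_centre",(594,-49),-13.5,z0=.012,view="pics/f7.png");print(t,inpanel(q,t[0][:2]))
m=np.zeros(im.shape[:2],np.uint8);sl=(slice(c[1]-18,c[1]+19),slice(c[0]-18,c[0]+19))
m[sl]=(h[...,2][sl]>140)
cs,_=cv2.findContours(m,0,cv2.CHAIN_APPROX_NONE);w=back(P,max(cs,key=cv2.contourArea).reshape(-1,2),.026)*1000
e=cv2.fitEllipse(w.astype(np.float32));print(e,inpanel(q,e[0]))
plan([(.576,.285,.20,-11.2)],60)
E
```

```text
[17 80 73] [18 72 82]
[284 122]
(array([593.4 , -48.31, -13.05]), 167, 1.13) [-1.56 -0.15]
((593.264404296875, -48.20947265625), (27.22283935546875, 27.363239288330078), 2.477752685546875) [-1.71 -0.08]
CALL 0.032, -0.015, 0.004, 0, 0, 0.9, 60, 0.029, -0.02, 0.004, 0, 0, 0.9, 60, 0.026, -0.025, 0.004, 0, 0, 0.9, 60, 0.022, -0.028, 0.004, 0, 0, 0.9, 60, 0.017, -0.031, 0.004, 0, 0, 0.9, 60, 0.012, -0.034, 0.004, 0, 0, 0.9, 60, 0.006, -0.035, 0.004, 0, 0, 0.8, 60, 0.002, -0.035, 0.003, 0, 0, 0.9, 60
CALL -0.004, -0.035, 0.004, 0, 0, 0.8, 60, -0.009, -0.035, 0.003, 0, 0.02, 0.87, 60
```

View pics/f7.png

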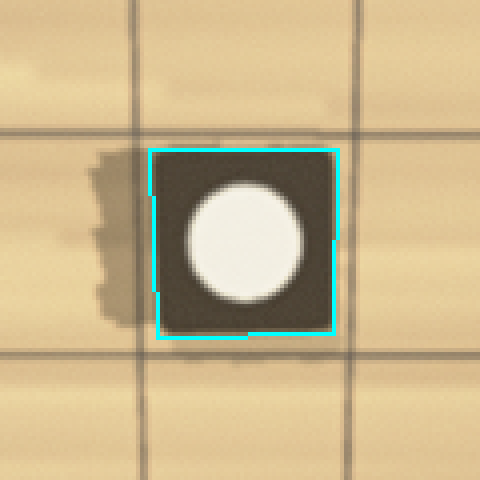

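```bash
cat >> h.py <<'E'
def disc(im,P,xy,z=.026,r=.017,th=140):
    c=proj(P,[[xy[0]/1e3,xy[1]/1e3,z]])[0];e=proj(P,[[xy[0]/1e3+r,xy[1]/1e3,z]])[0];rp=int(np.linalg.norm(e-c));c=c.round().astype(int)
    k=4;s=cv2.resize(im[c[1]-rp:c[1]+rp+1,c[0]-rp:c[0]+rp+1],None,fx=k,fy=k,interpolation=cv2.INTER_LINEAR)
    m=(cv2.cvtColor(s,cv2.COLOR_BGR2HSV)[...,2]>th).astype(np.uint8)
    cs,_=cv2.findContours(m,0,cv2.CHAIN_APPROX_NONE)
    cs=[x for x in cs if len(x)>8];x=min(cs,key=lambda x:np.linalg.norm(x.reshape(-1,2).mean(0)-k*rp))
    px=(x.reshape(-1,2)+.5)/k-.5+c-rp
    e=cv2.fitEllipse((back(P,px,z)*1000).astype(np.float32));return e[0],e[1]
E
python3 - <<'E'
from h import *
for cam in("top","scene"):
  im=eyes.read_camera(cam);P=eyes.camera_params(cam);cv2.imwrite(f"pics/{cam}1.png",im)
  try:
    q,n,r=fitpanel(im,P,(593.8,-49.2,-13.5),[s for s in SEG if s[2]!=-22],half=7);print(q,n,r)
    d=disc(im,P,(594,-49));print(d,inpanel(q,d[0]))
  except Exception as e: print(e)
v=np.hstack([cv2.resize(cv2.imread("pics/top1.png")[120:260,280:420],(390,390)),cv2.resize(cv2.imread("pics/scene1.png")[190:320,165:305],(390,390))]);cv2.imwrite("pics/v1.png",v)
E
```

```text
[593.95847758 -49.30524702 -13.49285552] 106 0.6125885547041656
((592.1699829101562, -49.080230712890625), (25.132076263427734, 25.92241668701172)) [-1.79 -0.2 ]
[593.10275103 -49.22785196 -13.4982775 ] 120 0.6418641560182057
((590.6986083984375, -49.1664924621582), (28.587068557739258, 29.62941551208496)) [-2.35 -0.5 ]
```

View pics/v1.png

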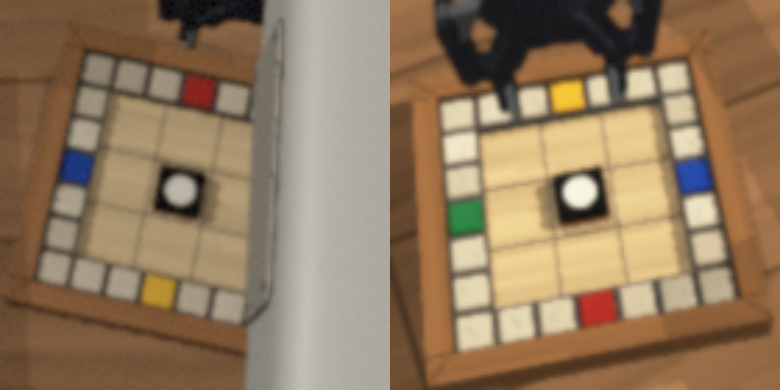

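```bash
python3 - <<'E'
from h import *
plan([(.5925,-.0489,.06,76.49),(.5925,-.0489,.035,76.49,.015),(.5925,-.0489,.021,76.49,.006)],80)
E
```

```text
CALL 0, -0.015, 0.045, 0, 0, 0, 80, 0, -0.015, 0.044, 0, 0, 0, 80, 0, -0.015, 0.045, 0, 0, 0, 80, 0, -0.014, 0.044, -0.01, 0, 0, 80, 0, 0, 0.013, 0, 0, 0, 80, 0.0002, -0.0001, 0.0124, 0, 0, 0, 80, 0, 0, 0.005, 0, 0, 0, 80, 0, 0, 0.005, 0, 0, 0, 80
CALL 0, 0, 0.004, 0, 0, 0, 80
```

step_arm(
  steps=[0,-0.015,0.045,0,0,0,80,0,-0.015,0.044,0,0,0,80,0,-0.015,0.045,0,0,0,80,0,-0.014,0.044,0,0,0,80,0,0,0,0,0,0,80,0,0,0,0,0,0,80,0,0,0,0,0,0,80],
)

```text
t: 13.85
eef_pos: [0.5963, -0.0495, 0.064]
tcp_rot: [0.785, 0.619, 0.002, 0.002]
contact_force: [0.1, -0.4, -0.2]
gripper_width: 0.69
```

```bash
python3 - <<'E'
from h import *
print(pose()[0])
plan([(.5925,-.0489,.035,76.49,.013),(.5925,-.0489,.021,76.49,.006)],80)
E
```

```text
[ 0.59625687 -0.04953231  0.06404088]
CALL 0, -0.001, 0.01, 0, 0, 0, 80, 0, -0.001, 0.01, 0, 0, 0, 80, -0.0003, -0.002, 0.009, 0.03, -0.01, 0, 80, 0, 0, 0.005, 0, 0, 0, 80, 0, 0, 0.005, 0, 0, 0, 80, 0, 0, 0.004, 0, 0, 0, 80
```

step_arm(
  steps=[0,0,0.01,0,0,0,80,0,0,0.01,0,0,0,80,0,0,0.005,0,0,0,80,0,0,0,0,0,0,80,0,0,0,0,0,0,80],
)

```text
t: 14.48
eef_pos: [0.5935, -0.0492, 0.0363]
tcp_rot: [0.785, 0.619, 0.0, 0.0]
contact_force: [-0.1, 0.1, 0.2]
gripper_width: 0.683
```

```bash
python3 - <<'E'
from h import *
print(pose()[0])
plan([(.5925,-.0489,.021,76.49,.005)],80)
E
```

```text
[ 0.59347774 -0.04920327  0.03632241]
CALL 0, 0, 0.004, 0, 0, 0, 80, 0, 0, 0.004, 0, 0, 0, 80, 0, -0.001, 0.004, 0, 0, 0, 80, 0.0001, 0, 0.0033, 0, 0, 0, 80
```

Descend, grip, lift 4 mm, shift 1.8 mm along +tool y.

step_arm(
  steps=[0,-0.001,0.005,0,0,0,80,0,0,0.005,0,0,0,80,0,0,0.004,0,0,0,80,0,0,0,0,0,0,80,0,0,0,0,0,0,80],
)

```text
t: 15.1
eef_pos: [0.5925, -0.049, 0.0223]
tcp_rot: [0.785, 0.619, 0.0, 0.0]
contact_force: [-0.3, 0.1, -0.2]
gripper_width: 0.687
```

step_arm(
  steps=[0,0,0,0,0,0,140,0,0,0,0,0,0,140,0,0,0,0,0,0,140,0,0,0,0,0,0,140],
)

```text
t: 15.6
eef_pos: [0.5928, -0.049, 0.0228]
tcp_rot: [0.785, 0.619, 0.0, 0.0]
contact_force: [0.1, 0.3, 3.3]
gripper_width: 0.503
```

step_arm(
  steps=[0,0,-0.004,0,0,0,140,0,0.0018,0,0,0,0,140,0,0,0,0,0,0,140,0,0,0.002,0,0,0,140,0,0,0.001,0,0,0,140,0,0,0.001,0,0,0,140,0,0,0,0,0,0,140],
)

```text
t: 16.48
eef_pos: [0.5939, -0.0494, 0.0228]
tcp_rot: [0.785, 0.619, -0.0, -0.0]
contact_force: [-2.9, -0.4, 4.8]
gripper_width: 0.508
```

step_arm(
  steps=[0,0,0,0,0,0,120,0,0,0,0,0,0,80,0,0,0,0,0,0,80,0,0,-0.01,0,0,0,80,0,0,-0.03,0,0,0,80,0,0.02,-0.05,0,0,0,80,0,0.02,-0.05,0,0,0,80,0,0.02,-0.05,0,0,0,80],
)

```text
t: 17.48
eef_pos: [0.6529, -0.0635, 0.215]
tcp_rot: [0.785, 0.619, 0.001, 0.0]
contact_force: [1.2, -0.7, -0.2]
gripper_width: 0.688
```

step_arm(
  steps=[0,0,-0.03,0,0,0,80,0,0,0,0,0,0,80,0,0,0,0,0,0,80,0,0,0,0,0,0,80],
)

```text
t: 17.98
eef_pos: [0.6514, -0.0632, 0.2404]
tcp_rot: [0.785, 0.619, -0.001, -0.001]
contact_force: [0.3, 0.9, 0.9]
gripper_width: 0.688
```

```bash
python3 - <<'E'
from h import *
im,P=look("w8",[])
q,n,r=fitpanel(im,P,(594.8,-48.7,-13.5),[s for s in SEG if s[2]!=-22]);print(q,n,r)
d=disc(im,P,(594,-49));print(d,inpanel(q,d[0]))
t=fittile(im,P,"tile_centre",(594,-49),-13.5,z0=.012,view="pics/f8.png");print(t,inpanel(q,t[0][:2]))
for cam in("top","scene"):
    im=eyes.read_camera(cam);P=eyes.camera_params(cam)
    q,n,r=fitpanel(im,P,(593.8,-49.2,-13.5),[s for s in SEG if s[2]!=-22],half=7)
    d=disc(im,P,(594,-49));print(cam,d,inpanel(q,d[0]))
plan([(.576,.285,.20,-11.2)],60)
E
```

```text
t 17.975 [ 0.6514 -0.0632  0.2404] 76.5
[594.92958151 -48.5310931  -13.48704215] 120 0.10331504311629824
((594.5228881835938, -48.609840393066406), (27.88107681274414, 28.09927749633789)) [-0.38 -0.17]
(array([594.56, -49.06, -12.32]), 165, 1.27) [-0.24 -0.6 ]
top ((593.5205078125, -49.447105407714844), (25.388586044311523, 25.880752563476562)) [-0.41 -0.21]
scene ((592.3646240234375, -49.32219696044922), (29.021942138671875, 29.55401039123535)) [-0.68 -0.26]
CALL 0.032, -0.015, 0.004, 0, 0, 0.9, 60, 0.029, -0.02, 0.004, 0, 0, 0.9, 60, 0.026, -0.025, 0.004, 0, 0, 0.9, 60, 0.022, -0.028, 0.004, 0, 0, 0.9, 60, 0.017, -0.032, 0.004, 0, 0, 0.9, 60, 0.012, -0.034, 0.004, 0, 0, 0.9, 60, 0.006, -0.035, 0.004, 0, 0, 0.8, 60, 0.001, -0.035, 0.004, 0, 0, 0.9, 60
CALL -0.004, -0.035, 0.005, 0, 0, 0.8, 60, -0.01, -0.035, 0.004, 0, 0.01, 0.87, 60
```

View pics/f8.png

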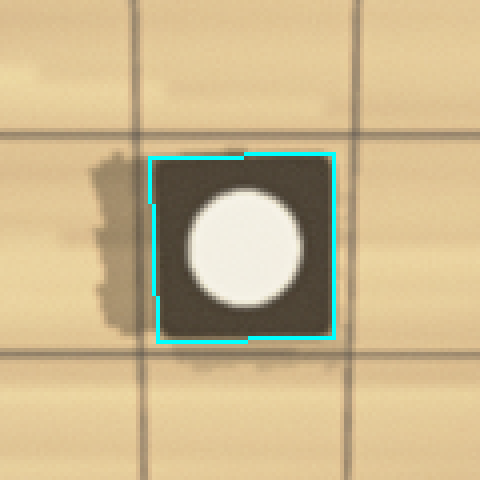

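```bash
python3 - <<'E'
from h import *
plan([(.60,.29,.15,78.8),(.60,.295,.15,78.8,.02)],70)
E
```

```text
CALL 0.047, -0.019, 0.013, 0, 0, 0, 70, 0.047, -0.019, 0.013, 0, 0, 0, 70, 0.047, -0.019, 0.013, 0, 0, 0, 70, 0.048, -0.019, 0.013, 0, 0, -0.1, 70, 0.048, -0.018, 0.013, 0, 0, 0, 70, 0.048, -0.018, 0.013, 0, 0, -0.1, 70, 0.048, -0.017, 0.013, -0.01, 0, -0.03, 70, 0.0046, -0.0013, 0.0002, 0, 0, 0, 70
```

step_arm(
  steps=[0.047,-0.019,0.013,0,0,0,70,0.047,-0.019,0.013,0,0,0,70,0.047,-0.019,0.013,0,0,0,70,0.048,-0.019,0.013,0,0,-0.1,70,0.048,-0.018,0.013,0,0,0,70,0.048,-0.018,0.013,0,0,-0.1,70,0.03,-0.01,0.013,0,0,-0.03,70,0.02,-0.008,0,0,0,0,70],
)

```text
t: 19.12
eef_pos: [0.599, 0.2935, 0.1493]
tcp_rot: [0.772, 0.635, -0.002, -0.0]
contact_force: [0.7, -0.2, -0.0]
gripper_width: 0.727
```

step_arm(
  steps=[0.003,0,0,0,0,0,70,0,0,0,0,0,0,70,0,0,0,0,0,0,70,0,0,0,0,0,0,70],
)

```text
t: 19.62
eef_pos: [0.6017, 0.294, 0.1518]
tcp_rot: [0.773, 0.634, 0.0, 0.0]
contact_force: [-0.2, 0.3, -0.2]
gripper_width: 0.725
```

```bash
python3 - <<'E'
from h import *
im,P=look("w9",["tile_yellow"])
t=fittile(im,P,"tile_yellow",(578,297),-11.2,view="pics/f9.png");print(t)
p,R=pose();print("tool off",(R.T@(np.array([t[0][0]/1e3,t[0][1]/1e3,0])-p))[:2]*1000)
E
```

```text
t 19.625 [0.6017 0.294  0.1518] 78.69
tile_yellow 0.79 [284. 170.] [578.6 298.   43.9  43.5 -11.2] bgr [ 84. 186. 232.]
tile_yellow 0.57 [ 26. 250.] [623.3  71.8  60.8 272.8 -24.5] bgr [ 81. 112. 147.]
(array([578.74, 297.81, -11.7 ]), 207, 0.36)
tool off [ -1.0876137  -22.98940763]
```

View pics/f9.png

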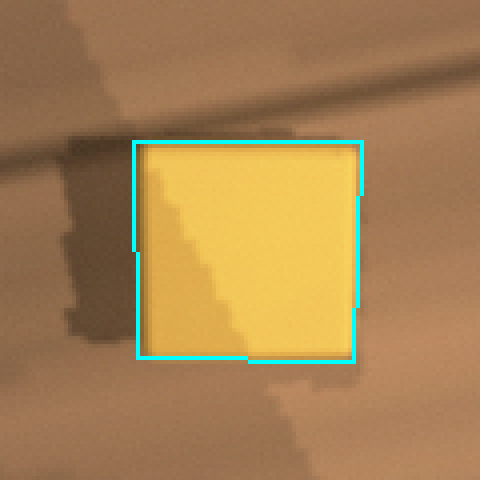

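step_arm(
  steps=[-0.001,-0.012,0.04,0,0,0,70,-0.001,-0.012,0.04,0,0,0,70,0,0,0.025,0,0,0,70,0,0,0.013,0,0,0,70,0,0,0.008,0,0,0,70,0,0,0,0,0,0,70,0,0,0,0,0,0,70,0,0,0,0,0,0,70],
)

```text
t: 20.72
eef_pos: [0.578, 0.2982, 0.0264]
tcp_rot: [0.773, 0.635, 0.001, 0.0]
contact_force: [0.5, -0.7, -0.7]
gripper_width: 0.723
```

```bash
python3 - <<'E'
from h import *
im,P=look("w10",[])
p,R=pose();print((R.T@(np.array([.5774,.2966,.0085])-p))*1000)
E
```

```text
t 20.725 [0.578  0.2982 0.0264] 78.79
[-1.64078391 -0.10600985 17.72621832]
```

step_arm(
  steps=[-0.001,0,0.006,0,0,0,70,0,0,0.006,0,0,0,70,0,0,0.005,0,0,0,70,0,0,0,0,0,0,70,0,0,0,0,0,0,140,0,0,0,0,0,0,140,0,0,0,0,0,0,140,0,0,0,0,0,0,140],
)

```text
t: 21.78
eef_pos: [0.5772, 0.297, 0.0085]
tcp_rot: [0.773, 0.635, 0.0, 0.0]
contact_force: [0.2, -0.5, 0.1]
gripper_width: 0.506
```

```bash
python3 - <<'E'
from h import *
im,P=look("w11",[]); s=telemetry.read_state(); print(s["contact_force"],s["gripper_width"])
p,R=pose()
t=fittile(im,P,"tile_yellow",(578,297),-11.2,view="pics/f11.png");print(t)
print("tool off",(R.T@(np.array([t[0][0]/1e3,t[0][1]/1e3,0])-p))[:2]*1000)
E
```

```text
t 21.775 [0.5772 0.297  0.0085] 78.8
[0.32571556 0.17386785 0.39716536] 0.5052483374380099
(array([577.46, 297.86, -11.23]), 375, 1.3)
tool off [0.90380893 0.11127653]
```

View pics/w11.png

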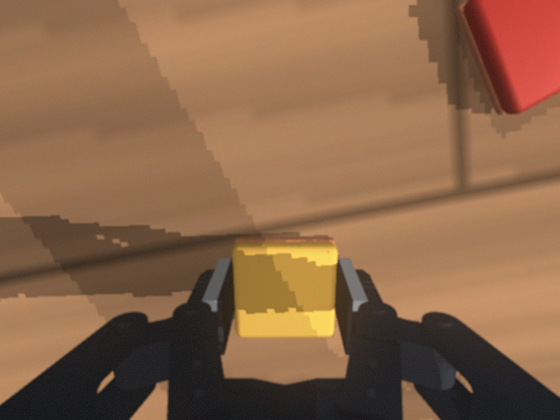

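```bash
python3 - <<'E'
from h import *
plan([(.577,.29,.085,78.5),(.5425,-.02,.085,76.5),(.5418,-.0366,.075,76.5,.02)],140)
E
```

```text
CALL -0.003, 0.001, -0.038, 0, 0, 0, 140, -0.004, 0, -0.038, 0, 0, 0.03, 140, -0.052, 0.005, 0, 0, 0, 0, 140, -0.052, 0.005, 0, 0, 0, 0, 140, -0.052, 0.005, 0, 0, 0, 0, 140, -0.052, 0.004, 0, 0, 0, 0.1, 140, -0.051, 0.006, 0, 0, 0, 0, 140, -0.051, 0.005, -0.001, 0, 0, 0.1, 140
CALL -0.0167, 0.0032, 0.0104, 0, 0, 0, 140
```

step_arm(
  steps=[0,0,-0.036,0,0,0,140,-0.007,0.001,-0.04,0,0,0.03,140,-0.052,0.005,0,0,0,0,140,-0.052,0.005,0,0,0,0,140,-0.052,0.005,0,0,0,0,140,-0.052,0.004,0,0,0,0.1,140,-0.051,0.006,0,0,0,0,140,-0.041,0.005,0,0,0,0.1,140],
)

```text
t: 22.82
eef_pos: [0.544, -0.0119, 0.0843]
tcp_rot: [0.786, 0.618, -0.0, 0.0]
contact_force: [0.9, 0.2, 0.6]
gripper_width: 0.506
```

step_arm(
  steps=[-0.02,0.002,0,0,0,0,140,-0.007,0.001,0.01,0,0,0,140,0,0,0.01,0,0,0,140,0,0,0,0,0,0,140,0,0,0,0,0,0,140,0,0,0,0,0,0,140],
)

```text
t: 23.58
eef_pos: [0.5416, -0.0362, 0.0645]
tcp_rot: [0.785, 0.62, 0.0, 0.0]
contact_force: [-0.2, -1.2, -0.1]
gripper_width: 0.505
```

```bash
python3 - <<'E'
from h import *
s=telemetry.read_state();p,R=pose();print(s["t"],p,yawof(R),s["gripper_width"])
print((R.T@(np.array([.5418,-.0366,.023])-p))*1000)
E
```

```text
23.575 [ 0.54158193 -0.0362454   0.064524  ] 76.56278836227021 0.5050185084093585
[-0.30033127  0.2721493  41.52411237]
```

step_arm(
  steps=[0,0,0.012,0,0,0,140,0,0,0.012,0,0,0,140,0,0,0.008,0,0,0,140,0,0,0.005,0,0,0,140,0,0,0.002,0,0,0,140,0,0,0,0,0,0,140,0,0,0,0,0,0,140],
)

```text
t: 24.45
eef_pos: [0.5415, -0.037, 0.0257]
tcp_rot: [0.785, 0.619, 0.0, 0.0]
contact_force: [-0.0, -0.2, -1.5]
gripper_width: 0.507
```

```bash
python3 - <<'E'
from h import *
s=telemetry.read_state();p,R=pose();print(s["t"],p,yawof(R),s["contact_force"])
print((R.T@(np.array([.5418,-.0366,.0205])-p))*1000)
E
```

```text
24.45 [ 0.54152177 -0.03699456  0.02565091] 76.48950133285797 [-0.01191299 -0.1570424  -1.46549657]
[0.44801062 0.17471648 5.15108659]
```

step_arm(
  steps=[0.0004,0.0002,0.002,0,0,0,140,0,0,0.001,0,0,0,140,0,0,0.001,0,0,0,140,0,0,0.001,0,0,0,140,0,0,0,0,0,0,140,0,0,0,0,0,0,140],
)

```text
t: 25.2
eef_pos: [0.5415, -0.0366, 0.0205]
tcp_rot: [0.785, 0.619, 0.0, 0.0]
contact_force: [-0.7, -0.0, 1.6]
gripper_width: 0.506
```

step_arm(
  steps=[0,0,0.0005,0,0,0,140,0,0,0,0,0,0,120,0,0,0,0,0,0,80,0,0,0,0,0,0,70,0,0,-0.01,0,0,0,70,0,0,-0.03,0,0,0,70,0,0.03,-0.04,0,0,0,70,0,0.03,-0.04,0,0,0,70],
)

```text
t: 26.2
eef_pos: [0.6003, -0.0507, 0.1418]
tcp_rot: [0.785, 0.619, 0.0, 0.0]
contact_force: [1.2, 0.6, -0.4]
gripper_width: 0.726
```

step_arm(
  steps=[0,0.03,-0.04,0,0,0,70,0,0.02,-0.04,0,0,0,70,0,0,-0.01,0,0,0,70,0,0,0,0,0,0,70,0,0,0,0,0,0,70,0,0,0,0,0,0,70],
)

```text
t: 26.95
eef_pos: [0.6472, -0.062, 0.2282]
tcp_rot: [0.785, 0.619, -0.001, -0.001]
contact_force: [-0.0, 0.2, 0.2]
gripper_width: 0.72
```

```bash
python3 - <<'E'
from h import *
im,P=look("w12",[])
q,n,r=fitpanel(im,P,(594.8,-48.7,-13.5),[s for s in SEG if s[2]!=-22]);print(q,n,r)
d=disc(im,P,(594,-49));print(d,inpanel(q,d[0]))
t=fittile(im,P,"tile_yellow",(542,-36.6),-13.5,z0=.012,view="pics/f12.png");print(t,inpanel(q,t[0][:2]))
plan([(.515,.385,.15,110)],70)
E
```

```text
t 26.95 [ 0.6472 -0.062   0.2282] 76.5
[594.73849635 -48.49339453 -13.47721068] 120 0.18973677850261736
((594.5738525390625, -48.669708251953125), (27.919940948486328, 27.961078643798828)) [-0.12 -0.21]
(array([544.25, -36.35, -13.5 ]), 188, 0.49) [-5.193e+01  4.000e-02]
CALL 0.045, -0.026, 0.009, 0, 0, -0.4, 70, 0.047, -0.023, 0.009, 0, 0, -0.4, 70, 0.048, -0.019, 0.009, 0, 0, -0.4, 70, 0.049, -0.016, 0.009, 0, 0, -0.4, 70, 0.05, -0.013, 0.009, 0, 0, -0.3, 70, 0.051, -0.01, 0.008, 0, 0, -0.4, 70, 0.051, -0.006, 0.009, 0, 0, -0.3, 70, 0.052, -0.003, 0.008, 0, 0, -0.4, 70
CALL 0.052, 0, 0.009, -0.01, -0.01, -0.35, 70
```

View pics/w12.png

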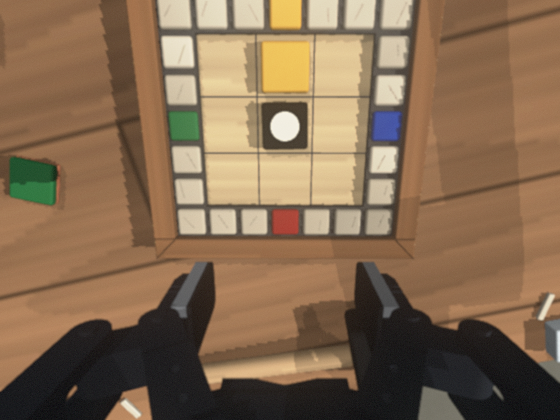

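```bash
python3 - <<'E'
from h import *
for cam in("top","scene"):
    im=eyes.read_camera(cam);P=eyes.camera_params(cam);cv2.imwrite(f"pics/{cam}2.png",im)
    q,n,r=fitpanel(im,P,(593.8,-49.2,-13.5),[s for s in SEG if s[2]!=-22],half=7)
    t=fittile(im,P,"tile_yellow",(542,-36.6),-13.5,z0=.012,view=f"pics/f12{cam}.png");print(cam,q,t,inpanel(q,t[0][:2]))
v=np.hstack([cv2.resize(cv2.imread(f"pics/f12{c}.png"),(260,260)) for c in("","top","scene")]);cv2.imwrite("pics/v2.png",v)
E
```

```text
top [593.94947192 -49.5411969  -13.39288177] (array([542.02, -36.81, -11.9 ]), 62, 0.47) [-53.47   0.36]
scene [593.03463904 -49.38672854 -13.44410448] (array([537.01, -36.94,  -3.68]), 82, 3.85) [-57.38  -0.92]
```

View pics/v2.png

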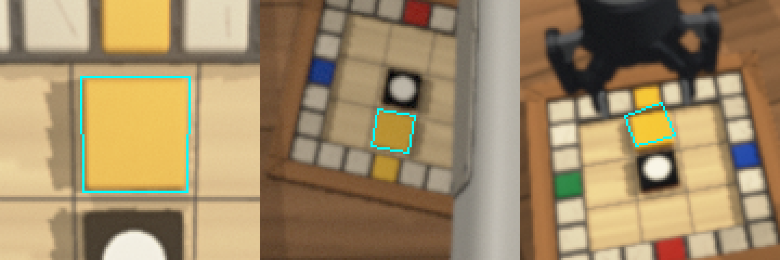

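View pics/f12.png

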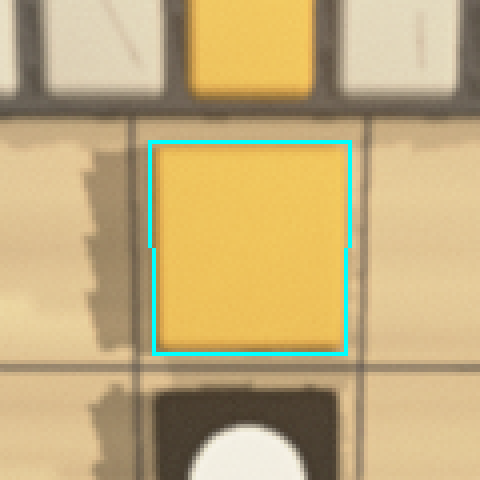

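```bash
python3 - <<'E'
from h import *
im=cv2.imread("pics/w12.png");P=np.load("w12.npy",allow_pickle=True).item()["P"];q=np.array([594.74,-48.49,-13.48])
# profile along panel x at y=0 using top plane z=.026
for y in(-10,0,10):
  xs=np.arange(-84,-20,1.);px=proj(P,np.c_[panel2w(q,np.c_[xs,np.full(len(xs),y)]),np.full(len(xs),.026)]).astype(np.float32)
  v=cv2.remap(im,px[None,:,0].copy(),px[None,:,1].copy(),cv2.INTER_LINEAR)[0]
  print(y,[(int(x),int(a[0]),int(a[2])) for x,a in zip(xs,v) if x<-70 or x>-36])
E
```

```text
-10 [(-84, 73, 192), (-83, 63, 150), (-82, 71, 118), (-81, 77, 106), (-80, 69, 100), (-79, 79, 123), (-78, 110, 171), (-77, 126, 196), (-76, 130, 202), (-75, 127, 201), (-74, 110, 203), (-73, 90, 219), (-72, 90, 233), (-71, 94, 239), (-35, 90, 237), (-34, 91, 236), (-33, 86, 232), (-32, 79, 214), (-31, 80, 187), (-30, 101, 178), (-29, 123, 191), (-28, 114, 174), (-27, 96, 137), (-26, 104, 153), (-25, 123, 187), (-24, 121, 187), (-23, 100, 155), (-22, 66, 106), (-21, 46, 76)]
0 [(-84, 75, 196), (-83, 67, 157), (-82, 74, 123), (-81, 77, 108), (-80, 70, 103), (-79, 85, 131), (-78, 112, 177), (-77, 127, 198), (-76, 129, 202), (-75, 127, 201), (-74, 109, 200), (-73, 88, 218), (-72, 88, 234), (-71, 92, 239), (-35, 92, 238), (-34, 91, 237), (-33, 87, 233), (-32, 78, 212), (-31, 72, 175), (-30, 90, 160), (-29, 117, 183), (-28, 114, 174), (-27, 96, 139), (-26, 105, 155), (-25, 120, 184), (-24, 116, 180), (-23, 95, 148), (-22, 67, 105), (-21, 46, 75)]
10 [(-84, 72, 196), (-83, 65, 157), (-82, 75, 126), (-81, 79, 110), (-80, 72, 105), (-79, 86, 135), (-78, 115, 181), (-77, 127, 199), (-76, 130, 202), (-75, 128, 201), (-74, 107, 199), (-73, 88, 218), (-72, 88, 234), (-71, 93, 240), (-35, 90, 236), (-34, 90, 236), (-33, 86, 231), (-32, 77, 209), (-31, 75, 175), (-30, 96, 171), (-29, 121, 190), (-28, 116, 174), (-27, 97, 140), (-26, 105, 156), (-25, 123, 188), (-24, 128, 197), (-23, 115, 180), (-22, 79, 125), (-21, 48, 78)]
```

```bash
python3 - <<'E'
from h import *
plan([(.517,.412,.15,110.5)],70)
E
```

```text
CALL 0.043, -0.024, 0.008, 0, 0, -0.3, 70, 0.044, -0.021, 0.008, 0, 0, -0.3, 70, 0.045, -0.019, 0.008, 0, 0, -0.4, 70, 0.047, -0.016, 0.008, 0, 0, -0.3, 70, 0.047, -0.014, 0.008, 0, 0, -0.4, 70, 0.048, -0.01, 0.008, 0, 0, -0.3, 70, 0.049, -0.008, 0.008, 0, 0, -0.4, 70, 0.049, -0.004, 0.008, 0, 0, -0.3, 70
CALL 0.049, -0.002, 0.008, 0, 0, -0.4, 70, 0.049, 0.002, 0.007, -0.01, 0, -0.3, 70
```

step_arm(
  steps=[0.043,-0.024,0.008,0,0,-0.3,70,0.044,-0.021,0.008,0,0,-0.3,70,0.045,-0.019,0.008,0,0,-0.4,70,0.047,-0.016,0.008,0,0,-0.3,70,0.047,-0.014,0.008,0,0,-0.4,70,0.048,-0.01,0.008,0,0,-0.3,70,0.049,-0.008,0.008,0,0,-0.4,70,0.049,-0.004,0.008,0,0,-0.3,70],
)

```text
t: 28.1
eef_pos: [0.5429, 0.3183, 0.1655]
tcp_rot: [0.618, 0.786, -0.0, 0.0]
contact_force: [0.4, -1.2, 0.2]
gripper_width: 0.726
```

step_arm(
  steps=[0.049,-0.002,0.008,0,0,-0.4,70,0.03,0.001,0.007,0,0,-0.3,70,0.015,0.001,0,0,0,0,70,0.004,0,0,0,0,0,70,0,0,0,0,0,0,70,0,0,0,0,0,0,70,0,0,0,0,0,0,70],
)

```text
t: 28.98
eef_pos: [0.5171, 0.4102, 0.1512]
tcp_rot: [0.571, 0.821, 0.0, 0.0]
contact_force: [0.1, -0.1, 0.0]
gripper_width: 0.723
```

```bash
python3 - <<'E'
from h import *
im,P=look("w13",["tile_red"])
t=fittile(im,P,"tile_red",(495.5,404.5),20,view="pics/f13.png");print(t)
p,R=pose();o=(R.T@(np.array([t[0][0]/1e3,t[0][1]/1e3,0])-p))[:2]*1000;print("tool off",o,"corr",o-[1.4,1.2])
E
```

```text
t 28.975 [0.5171 0.4102 0.1512] 110.4
tile_red 0.91 [318. 284.] [582.4 465.2  48.6  43.6  28.7] bgr [176. 146. 229.]
tile_red 0.73 [450. 178.] [455.4 527.2  47.2  46.4 -42.4] bgr [180. 151. 228.]
tile_red 0.72 [287. 169.] [495.2 406.4  44.4  43.1  19.3] bgr [ 51.  62. 176.]
(array([495.73, 406.6 ,  19.92]), 202, 1.05)
tool off [  3.74182274 -21.22219678] corr [  2.34182274 -22.42219678]
```

View pics/w13.png

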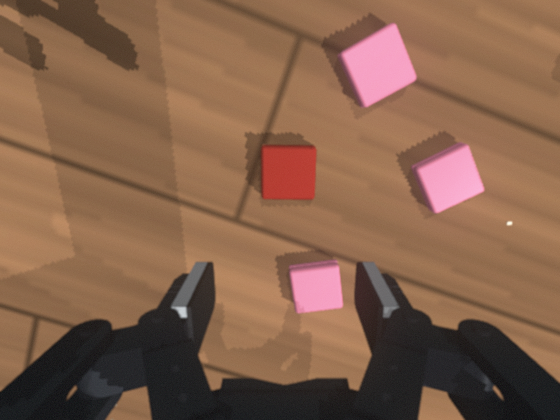

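View pics/f13.png

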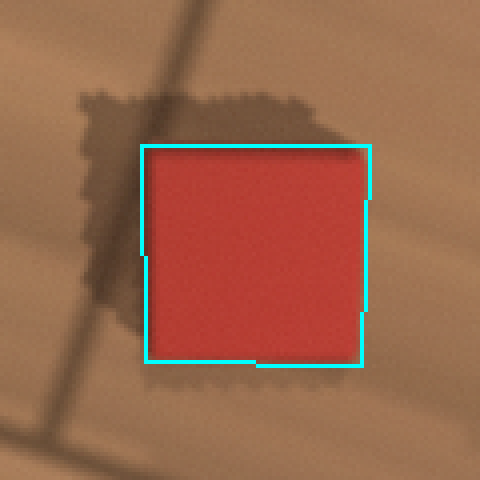

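step_arm(
  steps=[0.001,-0.011,0.04,0,0,0,70,0.0013,-0.0105,0.04,0,0,0,70,0,0,0.025,0,0,0,70,0,0,0.013,0,0,0,70,0,0,0.008,0,0,0,70,0,0,0,0,0,0,70,0,0,0,0,0,0,70,0,0,0,0,0,0,70],
)

```text
t: 30.08
eef_pos: [0.4962, 0.4062, 0.0259]
tcp_rot: [0.57, 0.822, 0.001, 0.0]
contact_force: [-0.0, -0.3, 0.3]
gripper_width: 0.723
```

```bash
python3 - <<'E'
from h import *
p,R=pose()
R0=Rdown(110.4);tg=np.array([.5171,.4102,0])+R0@[.0023,-.0215,0];tg[2]=.0085
print(p,tg,yawof(R),(R.T@(tg-p))*1000)
E
```

```text
[0.49616381 0.40621733 0.02585255] [0.49614672 0.40486145 0.0085    ] 110.49187471302807 [-1.27503871 -0.52230311 17.35082751]
```

step_arm(
  steps=[-0.0007,-0.0004,0.006,0,0,0,70,0,0,0.006,0,0,0,70,0,0,0.005,0,0,0,70,0,0,0,0,0,0,70,0,0,0,0,0,0,140,0,0,0,0,0,0,140,0,0,0,0,0,0,140,0,0,0,0,0,0,140],
)

```text
t: 31.08
eef_pos: [0.4956, 0.4051, 0.008]
tcp_rot: [0.57, 0.822, 0.0, 0.0]
contact_force: [0.3, -0.1, 0.9]
gripper_width: 0.503
```

```bash
python3 - <<'E'
from h import *
im,P=look("w14",[]); s=telemetry.read_state(); print(s["contact_force"],s["gripper_width"])
# tile far-edge (top edge in image) & near-edge profile along column 285
g=cv2.cvtColor(im,cv2.COLOR_BGR2HSV)
for f in("w5","w11","w14"):
    i=cv2.imread(f"pics/{f}.png"); print(f,[(r,i[r,262:310].mean(0).round().astype(int).tolist()) for r in list(range(232,246,2))+list(range(324,346,2))])
plan([(.503,.39,.09,106),(.64,-.03,.09,76.5)],140)
E
```

```text
t 31.075 [0.4956 0.4051 0.008 ] 110.49
[0.89250332 1.26007129 0.08779662] 0.5073554910326696
w5 [(232, [104, 142, 189]), (234, [84, 112, 162]), (236, [98, 132, 208]), (238, [77, 101, 158]), (240, [42, 50, 60]), (242, [45, 53, 63]), (244, [47, 55, 64]), (324, [45, 51, 57]), (326, [45, 51, 56]), (328, [43, 49, 55]), (330, [43, 49, 55]), (332, [42, 47, 54]), (334, [62, 80, 104]), (336, [89, 120, 158]), (338, [89, 121, 159]), (340, [89, 120, 159]), (342, [89, 120, 159]), (344, [89, 121, 160])]
w11 [(232, [73, 104, 140]), (234, [69, 99, 133]), (236, [66, 94, 129]), (238, [60, 85, 131]), (240, [73, 105, 165]), (242, [57, 111, 153]), (244, [54, 120, 158]), (324, [83, 188, 235]), (326, [83, 188, 235]), (328, [83, 187, 235]), (330, [83, 187, 235]), (332, [83, 187, 235]), (334, [82, 186, 234]), (336, [76, 164, 218]), (338, [88, 133, 179]), (340, [92, 129, 174]), (342, [91, 129, 174]), (344, [90, 128, 173])]
w14 [(232, [68, 94, 128]), (234, [64, 87, 127]), (236, [66, 90, 145]), (238, [67, 90, 153]), (240, [35, 44, 112]), (242, [36, 44, 121]), (244, [40, 47, 133]), (324, [57, 66, 208]), (326, [57, 66, 208]), (328, [57, 66, 208]), (330, [57, 66, 208]), (332, [56, 66, 206]), (334, [61, 78, 186]), (336, [87, 120, 170]), (338, [90, 124, 171]), (340, [90, 124, 170]), (342, [89, 123, 169]), (344, [89, 122, 168])]
CALL -0.008, 0.001, -0.041, 0, 0, 0.2, 140, -0.009, 0.001, -0.041, 0, 0, 0.25, 140, -0.049, 0.002, 0, 0, 0, 0.3, 140, -0.049, 0.004, 0, 0, 0, 0.3, 140, -0.049, 0.007, 0, 0, 0, 0.3, 140, -0.048, 0.009, 0, 0, 0, 0.3, 140, -0.047, 0.012, 0, 0, 0, 0.3, 140, -0.047, 0.014, 0, 0, 0, 0.4, 140
CALL -0.046, 0.018, 0, 0, 0, 0.3, 140, -0.045, 0.02, 0, 0, 0, 0.4, 140, -0.043, 0.023, 0, 0, 0, 0.35, 140
```

View pics/w14.png

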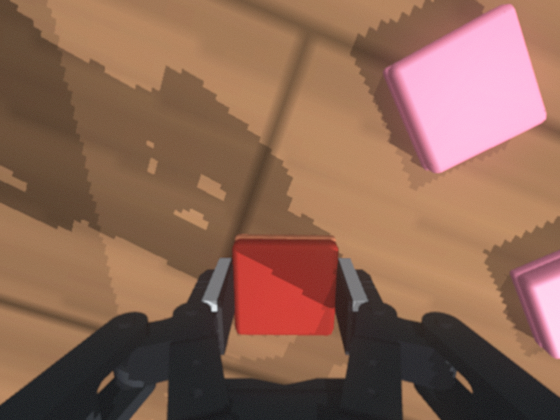

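step_arm(
  steps=[0,0,-0.041,0,0,0.2,140,-0.017,0.001,-0.041,0,0,0.25,140,-0.049,0.002,0,0,0,0.3,140,-0.049,0.004,0,0,0,0.3,140,-0.049,0.007,0,0,0,0.3,140,-0.048,0.009,0,0,0,0.3,140,-0.047,0.012,0,0,0,0.3,140,-0.047,0.014,0,0,0,0.4,140],
)

```text
t: 32.12
eef_pos: [0.5925, 0.1078, 0.0896]
tcp_rot: [0.726, 0.688, -0.0, -0.0]
contact_force: [0.1, 0.9, -0.8]
gripper_width: 0.507
```

step_arm(
  steps=[-0.046,0.018,0,0,0,0.3,140,-0.045,0.02,0,0,0,0.4,140,-0.03,0.016,0,0,0,0.35,140,-0.02,0.01,0,0,0,0,140,0,0,0,0,0,0,140,0,0,0,0,0,0,140,0,0,0,0,0,0,140],
)

```text
t: 33.0
eef_pos: [0.6384, -0.037, 0.0898]
tcp_rot: [0.785, 0.62, -0.0, -0.0]
contact_force: [1.2, 0.1, -0.7]
gripper_width: 0.5
```

```bash
python3 - <<'E'
from h import *
s=telemetry.read_state();p,R=pose();print(s["t"],p,yawof(R),s["gripper_width"])
plan([(.6468,-.0618,.06,76.5,.02)],140)
E
```

```text
33.0 [ 0.63837235 -0.03699909  0.0898068 ] 76.62346528786156 0.5001416740326377
CALL -0.011, 0.007, 0.015, 0, 0, 0, 140, -0.0112, 0.0069, 0.0148, 0, 0, 0.01, 140
```

step_arm(
  steps=[-0.011,0.007,0.015,0,0,0,140,-0.011,0.007,0.015,0,0,0.01,140,0,0,0.012,0,0,0,140,0,0,0.01,0,0,0,140,0,0,0.006,0,0,0,140,0,0,0.003,0,0,0,140,0,0,0,0,0,0,140,0,0,0,0,0,0,140],
)

```text
t: 34.0
eef_pos: [0.6476, -0.063, 0.0294]
tcp_rot: [0.786, 0.618, 0.0, 0.0]
contact_force: [0.4, -0.1, -1.5]
gripper_width: 0.503
```

step_arm(
  steps=[0,0,0,0,0,0,140,0,0,0,0,0,0,140],
)

```text
t: 34.25
eef_pos: [0.6473, -0.0631, 0.0291]
tcp_rot: [0.786, 0.618, 0.0, 0.0]
contact_force: [0.5, -0.4, -1.3]
gripper_width: 0.502
```

```bash
python3 - <<'E'
from h import *
s=telemetry.read_state();p,R=pose();print(s["t"],p,yawof(R),s["gripper_width"])
print((R.T@(np.array([.6468,-.0618,.0203])-p))*1000)
E
```

```text
34.25 [ 0.64731227 -0.06313375  0.02911361] 76.39795972266167 0.5020650013848846
[ 1.17520157 -0.81604008  8.81328971]
```

step_arm(
  steps=[0.0012,-0.0008,0.003,0,0,-0.01,140,0,0,0.002,0,0,0,140,0,0,0.002,0,0,0,140,0,0,0.001,0,0,0,140,0,0,0,0,0,0,140,0,0,0,0,0,0,140],
)

```text
t: 35.0
eef_pos: [0.6467, -0.0618, 0.0209]
tcp_rot: [0.785, 0.619, 0.0, 0.0]
contact_force: [-0.5, 0.1, -0.5]
gripper_width: 0.507
```

step_arm(
  steps=[0,0,0.001,0,0,0,140,0,0,0,0,0,0,140],
)

```text
t: 35.25
eef_pos: [0.6468, -0.0618, 0.02]
tcp_rot: [0.785, 0.619, 0.0, 0.0]
contact_force: [0.4, -0.0, 0.4]
gripper_width: 0.51
```

step_arm(
  steps=[0,0,0.0006,0,0,0,140,0,0,0,0,0,0,140],
)

```text
t: 35.5
eef_pos: [0.6469, -0.0618, 0.02]
tcp_rot: [0.785, 0.619, 0.0, 0.0]
contact_force: [-1.6, 0.6, 5.3]
gripper_width: 0.505
```

step_arm(
  steps=[0,0,0,0,0,0,120,0,0,0,0,0,0,80,0,0,0,0,0,0,70,0,0,-0.01,0,0,0,70,0,0,-0.03,0,0,0,70,0,0,-0.05,0,0,0,70,0,0,-0.05,0,0,0,70,0,0.01,-0.05,0,0,0,70],
)

```text
t: 36.5
eef_pos: [0.656, -0.064, 0.212]
tcp_rot: [0.785, 0.619, 0.0, 0.0]
contact_force: [0.6, -0.9, 0.3]
gripper_width: 0.727
```

step_arm(
  steps=[0,0.005,-0.03,0,0,0,70,0,0,0,0,0,0,70,0,0,0,0,0,0,70,0,0,0,0,0,0,70],
)

```text
t: 37.0
eef_pos: [0.6601, -0.0652, 0.2372]
tcp_rot: [0.785, 0.619, -0.001, -0.001]
contact_force: [-0.1, 0.5, -0.5]
gripper_width: 0.73
```

```bash
python3 - <<'E'
from h import *
im,P=look("w15",[])
q,n,r=fitpanel(im,P,(594.8,-48.7,-13.5),[s for s in SEG if s[2]!=-22]);print(q,n,r)
d=disc(im,P,(594,-49));print(d,inpanel(q,d[0]))
t=fittile(im,P,"tile_yellow",(542,-36.6),-13.5,z0=.012);print(t,inpanel(q,t[0][:2]))
t=fittile(im,P,"tile_red",(646.8,-61.8),-13.5,z0=.012,view="pics/f15.png");print(t,inpanel(q,t[0][:2]))
plan([(.57,-.30,.15,-26)],70)
E
```

```text
t 37.0 [ 0.6601 -0.0652  0.2372] 76.49
[594.79226389 -48.4925757  -13.45940425] 120 1.0314532670120462
((594.5078125, -48.67196273803711), (27.907276153564453, 28.107343673706055)) [-0.23 -0.24]
(array([544.44, -36.44, -12.82]), 187, 0.62) [-51.77   0.  ]
(array([664.74, -40.61, -98.38]), 23, 1.63) [66.19 23.95]
CALL -0.021, -0.003, 0.007, 0, 0, 0.9, 70, -0.021, 0.001, 0.007, 0, 0, 0.8, 70, -0.021, 0.003, 0.007, 0, 0, 0.9, 70, -0.02, 0.007, 0.007, 0, 0, 0.8, 70, -0.019, 0.009, 0.007, 0, 0, 0.9, 70, -0.017, 0.012, 0.008, 0, 0, 0.8, 70, -0.015, 0.014, 0.007, 0, 0, 0.9, 70, -0.013, 0.017, 0.008, 0, 0, 0.8, 70
CALL -0.01, 0.018, 0.007, 0, 0, 0.9, 70, -0.007, 0.02, 0.008, 0, 0, 0.8, 70, -0.004, 0.02, 0.007, 0, 0, 0.9, 70, -0.001, 0.021, 0.008, 0.01, 0.02, 0.85, 70
```

View pics/w15.png

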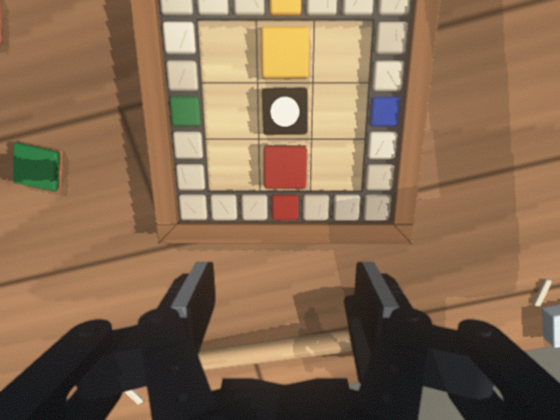

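View pics/f15.png

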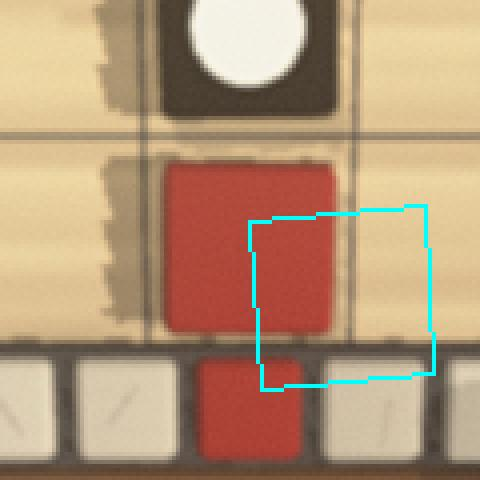

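```bash
sed -i 's/(S>170)/(S>140)/;s/(H>50)&(H<85)&(S>120)/(H>50)\&(H<85)\&(S>100)/' h.py; python3 - <<'E'
from h import *
im=cv2.imread("pics/w15.png");P=np.load("w15.npy",allow_pickle=True).item()["P"];q=np.array([594.79,-48.49,-13.47])
t=fittile(im,P,"tile_red",(646.8,-61.8),-13.5,z0=.012,view="pics/f15.png");print(t,inpanel(q,t[0][:2]))
i=cv2.imread("pics/w1.png");P1=np.load("w1.npy",allow_pickle=True).item()["P"]
for n,g in(("tile_green",(588,-316,-26)),("tile_blue",(441.5,-310,-25))): print(fittile(i,P1,n,g[:2],g[2]))
E
```

```text
(array([647.79, -60.82, -13.93]), 154, 1.4) [54.41  0.35]
(array([ 589.36, -313.01,  -26.77]), 107, 0.54)
(array([ 443.42, -308.21,  -24.67]), 106, 0.72)
```

View pics/f15.png

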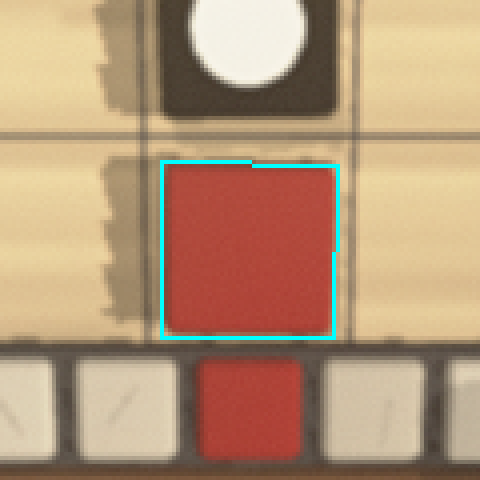

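```bash
python3 - <<'E'
from h import *
plan([(.578,-.335,.15,-26.5)],70)
E
```

```text
CALL -0.023, -0.001, 0.007, 0, 0, 0.9, 70, -0.023, 0.002, 0.007, 0, 0, 0.9, 70, -0.023, 0.006, 0.007, 0, 0, 0.8, 70, -0.022, 0.009, 0.007, 0, 0, 0.9, 70, -0.02, 0.012, 0.007, 0, 0, 0.8, 70, -0.018, 0.015, 0.008, 0, 0, 0.9, 70, -0.016, 0.018, 0.007, 0, 0, 0.8, 70, -0.013, 0.02, 0.008, 0, 0, 0.9, 70
CALL -0.01, 0.021, 0.007, 0, 0, 0.8, 70, -0.006, 0.023, 0.008, 0, 0, 0.9, 70, -0.003, 0.023, 0.007, 0, 0, 0.8, 70, 0, 0.023, 0.008, 0.01, 0.02, 0.9, 70
```

step_arm(
  steps=[-0.023,-0.001,0.007,0,0,0.9,70,-0.023,0.002,0.007,0,0,0.9,70,-0.023,0.006,0.007,0,0,0.8,70,-0.022,0.009,0.007,0,0,0.9,70,-0.02,0.012,0.007,0,0,0.8,70,-0.018,0.015,0.008,0,0,0.9,70,-0.016,0.018,0.007,0,0,0.8,70,-0.013,0.02,0.008,0,0,0.9,70],
)

```text
t: 38.05
eef_pos: [0.6054, -0.2459, 0.1798]
tcp_rot: [0.998, 0.063, -0.001, -0.0]
contact_force: [-0.1, -0.1, -0.1]
gripper_width: 0.727
```

step_arm(
  steps=[-0.01,0.021,0.007,0,0,0.8,70,-0.006,0.023,0.008,0,0,0.9,70,-0.003,0.023,0.007,0,0,0.8,70,0,0.023,0.008,0,0,0.9,70,0,0,0,0,0,0,70,0,0,0,0,0,0,70,0,0,0,0,0,0,70,0,0,0,0,0,0,70],
)

```text
t: 39.05
eef_pos: [0.5798, -0.3339, 0.1516]
tcp_rot: [0.974, -0.228, 0.0, 0.0]
contact_force: [-0.5, -0.8, 0.1]
gripper_width: 0.728
```

```bash
python3 - <<'E'
from h import *
im,P=look("w16",["tile_green"])
t=fittile(im,P,"tile_green",(589,-314.5),-26.5,view="pics/f16.png");print(t)
p,R=pose();o=(R.T@(np.array([t[0][0]/1e3,t[0][1]/1e3,0])-p))[:2]*1000;print("tool off",o,"corr",o-[1.4,0.3])
E
```

```text
t 39.05 [ 0.5798 -0.3339  0.1516] -26.41
tile_green 0.66 [287. 173.] [ 589.8 -314.2   44.4   45.   -26.3] bgr [ 74. 127.  71.]
(array([ 589.55, -314.62,  -26.08]), 201, 1.07)
tool off [  0.10893662 -21.86649918] corr [ -1.29106338 -22.16649918]
```

View pics/w16.png

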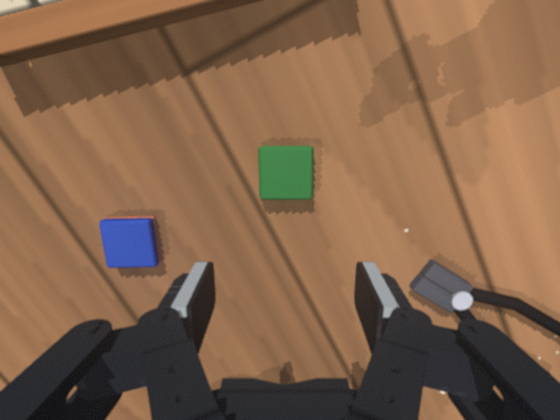

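View pics/f16.png

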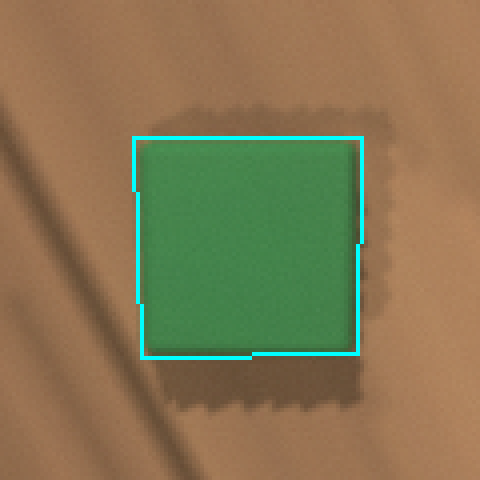

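step_arm(
  steps=[-0.0006,-0.011,0.04,0,0,0,70,-0.0006,-0.011,0.04,0,0,0,70,0,0,0.025,0,0,0,70,0,0,0.013,0,0,0,70,0,0,0.008,0,0,0,70,0,0,0,0,0,0,70,0,0,0,0,0,0,70,0,0,0,0,0,0,70],
)

```text
t: 40.15
eef_pos: [0.5887, -0.3149, 0.0264]
tcp_rot: [0.973, -0.229, 0.001, 0.0]
contact_force: [0.3, 0.7, 0.4]
gripper_width: 0.731
```

```bash
python3 - <<'E'
from h import *
p,R=pose()
R0=Rdown(-26.41);tg=np.array([.5798,-.3339,0])+R0@[-.0013,-.0222,0];tg[2]=.0085
print(p,tg,yawof(R),(R.T@(tg-p))*1000)
E
```

```text
[ 0.58865928 -0.31490084  0.02638281] [ 0.58851005 -0.31343869  0.0085    ] -26.51790422099232 [-0.82281417 -1.2424938  17.88111743]
```

step_arm(
  steps=[-0.0006,-0.0011,0.006,0,0,0,70,0,0,0.006,0,0,0,70,0,0,0.005,0,0,0,70,0,0,0,0,0,0,70,0,0,0,0,0,0,140,0,0,0,0,0,0,140,0,0,0,0,0,0,140,0,0,0,0,0,0,140],
)

```text
t: 41.15
eef_pos: [0.5882, -0.3133, 0.0085]
tcp_rot: [0.973, -0.229, 0.0, 0.0]
contact_force: [-0.4, 0.6, 0.2]
gripper_width: 0.506
```

```bash
python3 - <<'E'
from h import *
im,P=look("w17",[]); s=telemetry.read_state(); print(s["contact_force"],s["gripper_width"])
print([(r,im[r,262:310].mean(0).round().astype(int).tolist()) for r in list(range(232,248,2))+list(range(326,346,2))])
c=(594.3+54*np.sin(np.radians(-13.5)),-49.2-54*np.cos(np.radians(-13.5)));print(c)
plan([(.588,-.31,.09,-26),(.5835,-.115,.09,-13.5)],140)
E
```

```text
t 41.15 [ 0.5882 -0.3133  0.0085] -26.5
[-0.29443338 -0.34599607  0.74859088] 0.5043142406138855
[(232, [74, 103, 135]), (234, [84, 117, 154]), (236, [93, 130, 194]), (238, [95, 133, 207]), (240, [66, 110, 90]), (242, [66, 115, 56]), (244, [77, 131, 65]), (246, [93, 153, 78]), (326, [74, 133, 59]), (328, [74, 133, 59]), (330, [74, 133, 60]), (332, [72, 129, 58]), (334, [59, 101, 60]), (336, [58, 84, 101]), (338, [60, 84, 109]), (340, [60, 84, 108]), (342, [61, 86, 111]), (344, [69, 97, 127])]
(np.float64(581.693950351781), np.float64(-101.70797570147454))
CALL -0.001, -0.001, -0.041, 0, 0, 0, 140, -0.001, -0.002, -0.04, 0, 0, -0.05, 140, -0.022, -0.043, 0, 0, 0, -0.3, 140, -0.02, -0.044, 0, 0, 0, -0.3, 140, -0.018, -0.046, 0, 0, 0, -0.3, 140, -0.015, -0.046, -0.001, 0, 0, -0.35, 140
```

View pics/w17.png

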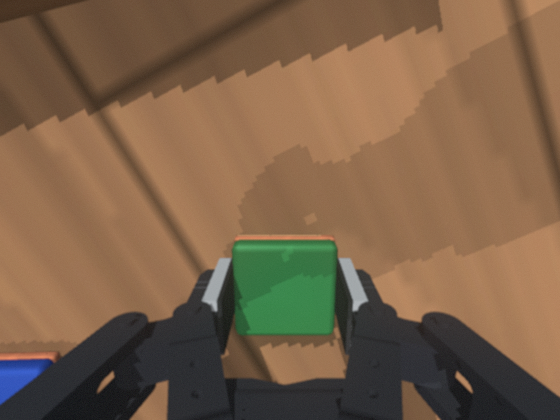

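step_arm(
  steps=[0,0,-0.041,0,0,0,140,-0.002,-0.003,-0.04,0,0,-0.05,140,-0.022,-0.043,0,0,0,-0.3,140,-0.02,-0.044,0,0,0,-0.3,140,-0.018,-0.046,0,0,0,-0.3,140,-0.01,-0.03,0,0,0,-0.35,140,-0.005,-0.016,0,0,0,0,140,0,0,0,0,0,0,140],
)

```text
t: 42.2
eef_pos: [0.5822, -0.1146, 0.0891]
tcp_rot: [0.993, -0.117, -0.0, 0.0]
contact_force: [-0.4, 0.6, -0.4]
gripper_width: 0.505
```

step_arm(
  steps=[0,0,0,0,0,0,140,0,0,0,0,0,0,140],
)

```text
t: 42.45
eef_pos: [0.5823, -0.1166, 0.0891]
tcp_rot: [0.993, -0.119, 0.0, 0.0]
contact_force: [0.0, -0.2, -1.1]
gripper_width: 0.501
```

```bash
python3 - <<'E'
from h import *
s=telemetry.read_state();p,R=pose();print(s["t"],p,yawof(R),s["gripper_width"])
plan([(.5817,-.1017,.06,-13.5,.02)],140)
E
```

```text
42.45 [ 0.58234582 -0.11663928  0.08910744] -13.63114423532002 0.5013449671209963
CALL -0.002, -0.007, 0.015, 0, 0, 0, 140, -0.0022, -0.0074, 0.0141, 0, 0, -0.01, 140
```

step_arm(
  steps=[-0.002,-0.007,0.015,0,0,0,140,-0.002,-0.007,0.014,0,0,-0.01,140,0,0,0.012,0,0,0,140,0,0,0.01,0,0,0,140,0,0,0.006,0,0,0,140,0,0,0.003,0,0,0,140,0,0,0,0,0,0,140,0,0,0,0,0,0,140],
)

```text
t: 43.45
eef_pos: [0.5821, -0.1008, 0.0297]
tcp_rot: [0.993, -0.117, 0.0, 0.0]
contact_force: [0.1, 0.7, 0.2]
gripper_width: 0.505
```

step_arm(
  steps=[0,0,0,0,0,0,140,0,0,0,0,0,0,140],
)

```text
t: 43.7
eef_pos: [0.5819, -0.1008, 0.0295]
tcp_rot: [0.993, -0.117, 0.0, 0.0]
contact_force: [-0.4, 0.5, -0.9]
gripper_width: 0.505
```

```bash
python3 - <<'E'
from h import *
s=telemetry.read_state();p,R=pose();print(s["t"],p,yawof(R),s["gripper_width"])
print((R.T@(np.array([.5817,-.1017,.0205])-p))*1000)
E
```

```text
43.7 [ 0.5818705  -0.1007525   0.02948244] -13.40712994571435 0.504790041071694
[0.04885091 0.96149476 8.98243831]
```

step_arm(
  steps=[0,0.0008,0.003,0,0,0.01,140,0,0,0.002,0,0,0,140,0,0,0.002,0,0,0,140,0,0,0.001,0,0,0,140,0,0,0,0,0,0,140,0,0,0,0,0,0,140],
)

```text
t: 44.45
eef_pos: [0.5816, -0.1015, 0.0212]
tcp_rot: [0.993, -0.118, 0.0, 0.0]
contact_force: [-0.4, -0.5, -0.4]
gripper_width: 0.506
```

step_arm(
  steps=[0,0,0.001,0,0,0,140,0,0,0,0,0,0,140],
)

```text
t: 44.7
eef_pos: [0.5816, -0.1015, 0.0205]
tcp_rot: [0.993, -0.118, 0.0, 0.0]
contact_force: [-0.7, -0.6, 0.3]
gripper_width: 0.503
```

step_arm(
  steps=[0,0,0.0006,0,0,0,140,0,0,0,0,0,0,140],
)

```text
t: 44.95
eef_pos: [0.5817, -0.1015, 0.0204]
tcp_rot: [0.993, -0.118, 0.0, 0.0]
contact_force: [-1.3, 0.8, 5.3]
gripper_width: 0.507
```

step_arm(
  steps=[0,0,0,0,0,0,120,0,0,0,0,0,0,80,0,0,0,0,0,0,70,0,0,-0.01,0,0,0,70,0,0,-0.03,0,0,0,70,0,0,-0.05,0,0,0,70,0,0,-0.05,0,0,0,70,0,0.005,-0.05,0,0,0,70],
)

```text
t: 45.95
eef_pos: [0.5803, -0.1061, 0.212]
tcp_rot: [0.993, -0.117, 0.0, -0.0]
contact_force: [0.9, -0.1, -0.8]
gripper_width: 0.726
```

step_arm(
  steps=[0,0.005,-0.03,0,0,0,70,0,0,0,0,0,0,70,0,0,0,0,0,0,70,0,0,0,0,0,0,70],
)

```text
t: 46.45
eef_pos: [0.5782, -0.1109, 0.2377]
tcp_rot: [0.993, -0.117, -0.002, -0.0]
contact_force: [-0.9, 0.5, 0.2]
gripper_width: 0.726
```

```bash
python3 - <<'E'
from h import *
im,P=look("w18",[])
q,n,r=fitpanel(im,P,(594.8,-48.7,-13.5),[s for s in SEG if s[2]!=-22]);print(q,n,r)
d=disc(im,P,(594,-49));print(d,inpanel(q,d[0]))
for nm,g in(("tile_yellow",(542,-36.6)),("tile_red",(646.8,-61.8)),("tile_green",(581.7,-101.7))):
  t=fittile(im,P,nm,g,-13.5,z0=.012,view=f"pics/f18{nm}.png");print(nm,t,inpanel(q,t[0][:2]))
# blue: view pose
b=np.array([442.5,-309]);y=Rdown(-25)[:2,1];v=b+23*y;print(v)
plan([(v[0]/1e3,v[1]/1e3,.15,-25)],70)
E
```

```text
t 46.45 [ 0.5782 -0.1109  0.2377] -13.49
[595.25354785 -48.28287312 -13.14239175] 120 1.4444087459044486
((594.5211791992188, -48.65280532836914), (27.838321685791016, 27.896209716796875)) [-0.63 -0.53]
tile_yellow (array([544.46, -36.24, -13.45]), 174, 0.42) [-52.2    0.18]
tile_red (array([647.49, -61.25, -14.  ]), 167, 1.51) [53.82 -0.75]
tile_green (array([ 585.41, -104.04,  -12.05]), 225, 4.15) [  3.09 -56.53]
[ 432.77977998 -329.8450791 ]
CALL -0.015, 0.041, 0.015, 0, 0, 0.2, 70, -0.014, 0.042, 0.015, 0, 0, 0.2, 70, -0.012, 0.042, 0.015, 0, 0, 0.2, 70, -0.011, 0.042, 0.014, 0, 0, 0.2, 70, -0.009, 0.043, 0.015, 0, 0, 0.2, 70, -0.007, 0.043, 0.014, 0, 0.02, 0.15, 70
```

View pics/w18.png

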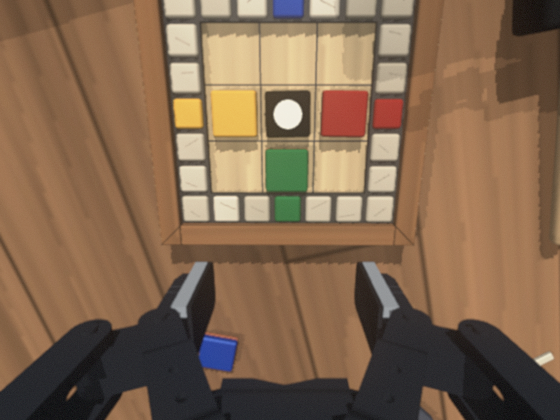

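step_arm(
  steps=[-0.015,0.041,0.015,0,0,0.2,70,-0.014,0.042,0.015,0,0,0.2,70,-0.012,0.042,0.015,0,0,0.2,70,-0.011,0.042,0.014,0,0,0.2,70,-0.007,0.033,0.015,0,0,0.2,70,-0.006,0.033,0.014,0,0,0.15,70,-0.003,0.02,0,0,0,0,70,0,0,0,0,0,0,70],
)

```text
t: 47.5
eef_pos: [0.4329, -0.3302, 0.1515]
tcp_rot: [0.976, -0.217, -0.0, -0.0]
contact_force: [-0.3, 1.0, 0.7]
gripper_width: 0.724
```

step_arm(
  steps=[0,0,0,0,0,0,70,0,0,0,0,0,0,70,0,0,0,0,0,0,70],
)

```text
t: 47.88
eef_pos: [0.434, -0.3289, 0.1519]
tcp_rot: [0.976, -0.216, 0.0, 0.0]
contact_force: [0.6, 0.6, -0.2]
gripper_width: 0.725
```

```bash
python3 - <<'E'
from h import *
im,P=look("w19",["tile_blue"])
t=fittile(im,P,"tile_blue",(443,-309),-25,view="pics/f19.png");print(t)
p,R=pose();o=(R.T@(np.array([t[0][0]/1e3,t[0][1]/1e3,0])-p))[:2]*1000;print("tool off",o,"corr",o-[1.4,0.3])
E
```

```text
t 47.875 [ 0.434  -0.3289  0.1519] -24.92
tile_blue 0.98 [287. 173.] [ 442.  -309.2   44.5   44.2  -24.9] bgr [165.  81.  65.]
(array([ 441.97, -309.83,  -25.59]), 200, 1.24)
tool off [ -0.75047656 -20.91395816] corr [ -2.15047656 -21.21395816]
```

View pics/f19.png

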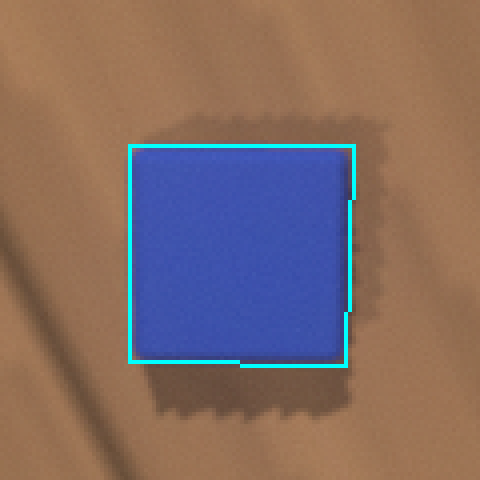

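step_arm(
  steps=[-0.001,-0.011,0.04,0,0,0,70,-0.001,-0.0104,0.04,0,0,0,70,0,0,0.025,0,0,0,70,0,0,0.013,0,0,0,70,0,0,0.008,0,0,0,70,0,0,0,0,0,0,70,0,0,0,0,0,0,70,0,0,0,0,0,0,70],
)

```text
t: 48.98
eef_pos: [0.4412, -0.3098, 0.0265]
tcp_rot: [0.976, -0.217, 0.001, 0.0]
contact_force: [-0.9, -0.2, -0.2]
gripper_width: 0.725
```

```bash
python3 - <<'E'
from h import *
p,R=pose()
R0=Rdown(-24.92);tg=np.array([.4340,-.3289,0])+R0@[-.002,-.0214,0];tg[2]=.0085
print(p,tg,yawof(R),(R.T@(tg-p))*1000)
E
```

```text
[ 0.44115164 -0.3097799   0.02648982] [ 0.44120315 -0.3086497   0.0085    ] -25.015744563142103 [-0.46260069 -1.05171015 17.98870707]
```

step_arm(
  steps=[-0.0004,-0.0008,0.006,0,0,0,70,0,0,0.006,0,0,0,70,0,0,0.005,0,0,0,70,0,0,0,0,0,0,70,0,0,0,0,0,0,140,0,0,0,0,0,0,140,0,0,0,0,0,0,140,0,0,0,0,0,0,140],
)

```text
t: 49.98
eef_pos: [0.4408, -0.3086, 0.0088]
tcp_rot: [0.976, -0.216, 0.0, 0.0]
contact_force: [0.6, 0.1, 1.8]
gripper_width: 0.508
```

```bash
python3 - <<'E'
from h import *
im,P=look("w20",[]); s=telemetry.read_state(); print(s["contact_force"],s["gripper_width"])
print([(r,im[r,262:310].mean(0).round().astype(int).tolist()) for r in list(range(232,248,2))+list(range(326,346,2))])
c=(594.3-54*np.sin(np.radians(-13.5)),-49.2+54*np.cos(np.radians(-13.5)));print(c)
plan([(.441,-.305,.10,-25),(.59,-.015,.10,-13.5)],140)
E
```

```text
t 49.975 [ 0.4408 -0.3086  0.0088] -25.0
[ 0.63527531 -0.31310227  0.83055396] 0.5077327619858044
[(232, [85, 107, 143]), (234, [81, 100, 142]), (236, [96, 123, 199]), (238, [116, 134, 214]), (240, [143, 74, 74]), (242, [159, 74, 54]), (244, [182, 89, 63]), (246, [208, 107, 75]), (326, [183, 83, 54]), (328, [182, 83, 54]), (330, [182, 83, 54]), (332, [169, 77, 51]), (334, [117, 68, 70]), (336, [73, 84, 111]), (338, [71, 85, 113]), (340, [70, 85, 112]), (342, [72, 89, 118]), (344, [80, 101, 135])]
(np.float64(606.9060496482189), np.float64(3.3079757014745326))
CALL -0.001, -0.002, -0.046, 0, 0, 0, 140, 0, -0.001, -0.045, 0, 0, 0, 140, 0.002, -0.054, 0, 0, 0, -0.2, 140, 0.004, -0.054, 0, 0, 0, -0.2, 140, 0.006, -0.054, 0, 0, 0, -0.2, 140, 0.008, -0.054, 0, 0, 0, -0.2, 140, 0.009, -0.054, 0, 0, 0, -0.2, 140, 0.012, -0.053, 0, 0, 0, -0.15, 140
```

View pics/w20.png

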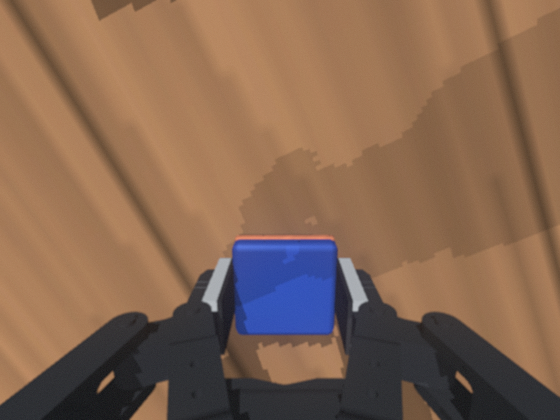

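step_arm(
  steps=[0,0,-0.046,0,0,0,140,0,-0.003,-0.045,0,0,0,140,0.002,-0.054,0,0,0,-0.2,140,0.004,-0.054,0,0,0,-0.2,140,0.006,-0.054,0,0,0,-0.2,140,0.008,-0.054,0,0,0,-0.2,140,0.008,-0.045,0,0,0,-0.2,140,0.008,-0.035,0,0,0,-0.15,140],
)

```text
t: 51.02
eef_pos: [0.5793, -0.0383, 0.0992]
tcp_rot: [0.993, -0.116, -0.0, -0.0]
contact_force: [0.4, -0.7, -0.4]
gripper_width: 0.507
```

step_arm(
  steps=[0.006,-0.02,0,0,0,0,140,0.003,-0.01,0,0,0,0,140,0,0,0,0,0,0,140,0,0,0,0,0,0,140,0,0,0,0,0,0,140],
)

```text
t: 51.65
eef_pos: [0.5943, -0.0144, 0.0997]
tcp_rot: [0.993, -0.118, -0.0, 0.0]
contact_force: [-0.1, 0.2, -0.6]
gripper_width: 0.505
```

```bash
python3 - <<'E'
from h import *
s=telemetry.read_state();p,R=pose();print(s["t"],p,yawof(R),s["gripper_width"])
plan([(.6069,.0033,.06,-13.5,.02)],140)
E
```

```text
51.65 [ 0.59433076 -0.0143524   0.09967683] -13.60454404128021 0.5049774984777388
CALL 0.003, -0.007, 0.013, 0, 0, 0, 140, 0.003, -0.007, 0.013, 0, 0, 0, 140, 0.0021, -0.0061, 0.0137, 0, 0, -0.01, 140
```

step_arm(
  steps=[0.003,-0.007,0.013,0,0,0,140,0.003,-0.007,0.013,0,0,0,140,0.002,-0.006,0.013,0,0,-0.01,140,0,0,0.012,0,0,0,140,0,0,0.01,0,0,0,140,0,0,0.006,0,0,0,140,0,0,0.002,0,0,0,140,0,0,0,0,0,0,140],
)

```text
t: 52.65
eef_pos: [0.6074, 0.0042, 0.0308]
tcp_rot: [0.993, -0.117, 0.0, -0.0]
contact_force: [0.3, -0.3, -0.2]
gripper_width: 0.506
```

step_arm(
  steps=[0,0,0,0,0,0,140,0,0,0,0,0,0,140,0,0,0,0,0,0,140],
)

```text
t: 53.02
eef_pos: [0.6073, 0.0043, 0.0308]
tcp_rot: [0.993, -0.117, 0.0, -0.0]
contact_force: [0.6, -0.2, -0.8]
gripper_width: 0.508
```

```bash
python3 - <<'E'
from h import *
s=telemetry.read_state();p,R=pose();print(s["t"],p,yawof(R),s["gripper_width"])
print((R.T@(np.array([.6069,.0033,.0208])-p))*1000)
E
```

```text
53.025 [0.60731527 0.004325   0.03084903] -13.407950785174512 0.5079939561491679
[-0.17024013  1.09430763 10.04885905]
```

step_arm(
  steps=[0,0.001,0.004,0,0,0.01,140,0,0,0.002,0,0,0,140,0,0,0.002,0,0,0,140,0,0,0.001,0,0,0,140,0,0,0,0,0,0,140,0,0,0,0,0,0,140],
)

```text
t: 53.78
eef_pos: [0.607, 0.0034, 0.0217]
tcp_rot: [0.993, -0.118, 0.0, 0.0]
contact_force: [-0.3, 0.4, -0.6]
gripper_width: 0.502
```

step_arm(
  steps=[0,0,0.001,0,0,0,140,0,0,0,0,0,0,140],
)

```text
t: 54.02
eef_pos: [0.6071, 0.0034, 0.0209]
tcp_rot: [0.993, -0.118, 0.0, -0.0]
contact_force: [-0.2, 0.4, 0.8]
gripper_width: 0.508
```

step_arm(
  steps=[0,0,0.0006,0,0,0,140,0,0,0,0,0,0,140],
)

```text
t: 54.28
eef_pos: [0.6072, 0.0034, 0.0209]
tcp_rot: [0.993, -0.118, 0.0, -0.0]
contact_force: [-1.7, 0.7, 4.5]
gripper_width: 0.509
```

step_arm(
  steps=[0,0,0,0,0,0,120,0,0,0,0,0,0,80,0,0,0,0,0,0,70,0,0,-0.01,0,0,0,70,0,0,-0.03,0,0,0,70,0,0.02,-0.045,0,0,0,70,0,0.03,-0.045,0,0,0,70,0,0.03,-0.045,0,0,0,70],
)

```text
t: 55.28
eef_pos: [0.5881, -0.075, 0.1973]
tcp_rot: [0.993, -0.117, 0.001, 0.0]
contact_force: [0.6, -0.4, 0.6]
gripper_width: 0.723
```

step_arm(
  steps=[0,0.03,-0.03,0,0,0,70,0,0.01,-0.01,0,0,0,70,0,0,0,0,0,0,70,0,0,0,0,0,0,70,0,0,0,0,0,0,70,0,0,0,0,0,0,70],
)

```text
t: 56.02
eef_pos: [0.5787, -0.1125, 0.2339]
tcp_rot: [0.993, -0.117, -0.001, -0.0]
contact_force: [-0.0, -0.1, 0.3]
gripper_width: 0.726
```

```bash
cat > chk.py <<'E'
from h import *
import sys
def edges(im,P,q,ctr,ax):
    # profile across tile top along panel axis ax; colour-distance from tile mean, half-level crossing
    out=[]
    for s in np.arange(-14,15,2):
        o=np.arange(-27,27.01,.25);uv=np.array([[ctr[0]+a,ctr[1]+s] if ax==0 else [ctr[0]+s,ctr[1]+a] for a in o])
        px=proj(P,np.c_[panel2w(q,uv),np.full(len(uv),.026)]).astype(np.float32)
        v=cv2.remap(im,px[None,:,0].copy(),px[None,:,1].copy(),cv2.INTER_LINEAR)[0].astype(float)
        m=np.median(v[np.abs(o)<18],0);d=np.abs(v-m).max(1)
        hi=o[(o>16)&(d>35)];lo=o[(o<-16)&(d>35)]
        if len(hi) and len(lo): out.append((lo.max(),hi.min()))
    out=np.array(out);sl=None
    return np.round(np.median(out,0),2),round(float(np.median(out.sum(1)/2)),2)
def check(im,P,q):
    d=disc(im,P,q[:2]);print("disc",inpanel(q,d[0]))
    for n,c in(("yellow",(-54,0)),("red",(54,0)),("green",(0,-54)),("blue",(0,54))):
        print(n,"x",edges(im,P,q,c,0),"y",edges(im,P,q,c,1))
E
python3 - <<'E'
from chk import *
im,P=look("w21",[])
OUT=[(a,c,lo,hi) for a in(0,1) for c in(-27,27) for lo,hi in((-76,-34),(34,76))]
q,n,r=fitpanel(im,P,(594.8,-48.5,-13.5),OUT,half=3.5);print(q,n,r)
check(im,P,q)
E
```

```text
t 56.025 [ 0.5787 -0.1125  0.2339] -13.44
[595.37136057 -48.69145954 -13.46386542] 120 0.7150068648777902
disc [-0.83 -0.22]
yellow x (array([-20.75,  22.  ]), 0.62) y (array([-20.25,  22.75]), 1.38)
red x (array([-21.5 ,  21.25]), -0.12) y (array([-20.25,  21.5 ]), 0.62)
green x (array([-22.75,  19.75]), -1.62) y (array([-22.5 ,  21.25]), -0.62)
blue x (array([-22.75,  19.25]), -1.75) y (array([-22.  ,  19.75]), -1.12)
```

View pics/w21.png

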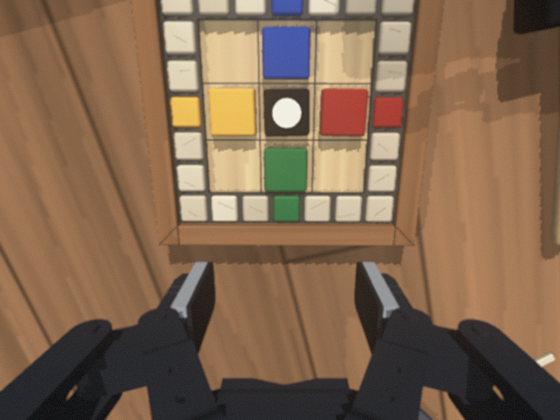

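```bash
python3 - <<'E'
from chk import *
OUT=[(a,c,lo,hi) for a in(0,1) for c in(-27,27) for lo,hi in((-76,-34),(34,76))]
im=cv2.imread("pics/w21.png");P=np.load("w21.npy",allow_pickle=True).item()["P"]
c=proj(P,[[.594,-.049,.02]])[0].astype(int);cv2.imwrite("pics/z21.png",cv2.resize(im[max(c[1]-105,0):c[1]+105,c[0]-100:c[0]+100],None,fx=2.8,fy=2.8,interpolation=cv2.INTER_CUBIC))
for cam,q in(("top",(593.97,-49.35,-13.5)),("scene",(593.08,-49.3,-13.5))):
    im=eyes.read_camera(cam);P=eyes.camera_params(cam);cv2.imwrite(f"pics/{cam}3.png",im)
    q=np.array(q);print(cam);
    try: check(im,P,q)
    except Exception as e: print(e)
    c=proj(P,[[.594,-.049,.02]])[0].astype(int);cv2.imwrite(f"pics/z{cam}3.png",cv2.resize(im[c[1]-60:c[1]+60,c[0]-65:c[0]+65],None,fx=3,fy=3,interpolation=cv2.INTER_CUBIC))
cv2.imwrite("pics/zz.png",np.hstack([cv2.imread("pics/ztop3.png"),cv2.imread("pics/zscene3.png")]))
E
```

```text
top
disc [-0.38 -0.14]
yellow x (array([-21.25,  22.75]), 0.75) y (array([-20.75,  23.75]), 1.5)
red x (array([-23.5,  21. ]), -1.38) y (array([-22.  ,  20.75]), -0.75)
green x (array([-23.5,  18. ]), -2.75) y (array([-24.5,  20. ]), -2.38)
blue x (array([-23.25,  18.25]), -2.5) y (array([-23.  ,  19.25]), -1.88)
scene
disc [-0.66 -0.17]
yellow x (array([-17.75,  22.75]), 2.62) y (array([-20.5,  22. ]), 0.75)
red x (array([-18.5,  22. ]), 1.75) y (array([-21.5,  20. ]), -0.62)
green x (array([-18.75,  21.  ]), 1.12) y (array([-23.5 ,  19.75]), -2.0)
blue x (array([-18.25,  20.5 ]), 1.25) y (array([-22.25,  18.75]), -1.88)
```

View pics/z21.png

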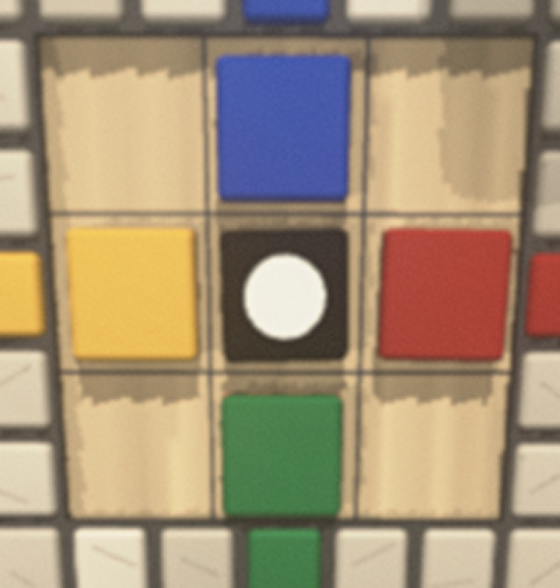

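View pics/zz.png

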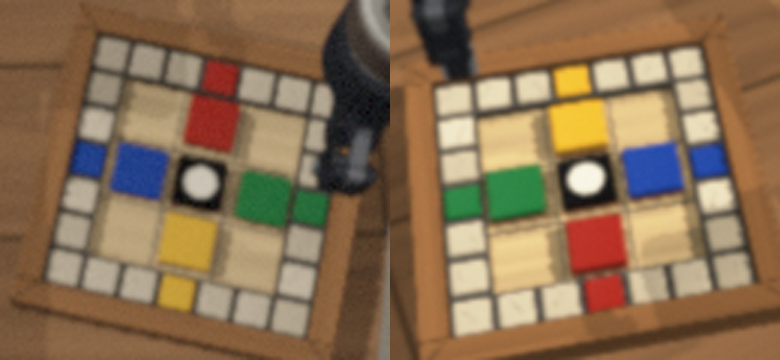

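```bash
python3 - <<'E'
from plant import job_done, telemetry
print(telemetry.read_state()["t"]); print(job_done())
E
```

```text
56.175
the job is handed in; nothing more can be done
None
```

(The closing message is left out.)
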